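# Sort the spring clips after the street fair

## Task

Sort the mixed hardware on the table: lay both spring clips whose jaws are shut in the long steel tray, lay both clips whose jaws are held open in the square cardboard tray, and stand the star-knob screw, stud up, in the round tub. In the trays the clips lie flat on the floor, same side up as now, beside one another, not on top of each other or on the rim; leave the nested beakers and the roll of tape where they are.

Things in the scene. Friction and masses are not known exactly. Their poses are not given: they have to be found in the camera images.
- clip_shut_1_mid (a point): Bare steel spring clip lying on its side, 24 mm high, 98 x 63 mm from above. Point: middle of its 28 x 28 mm pivot block (dark rivet on top), half-way up (12 mm). Grip the block's flat sides, which face its +y and -y. Handles with black rubber sleeves run 50 mm to its -x, bare jaws 47 mm to +x; z up. SHUT: jaw tips together, handles spread (63 mm over ends).
- clip_shut_2_mid (a point): Bare steel spring clip lying on its side, 24 mm high, 98 x 63 mm from above. Point: middle of its 28 x 28 mm pivot block (dark rivet on top), half-way up (12 mm). Grip the block's flat sides, which face its +y and -y. Handles with black rubber sleeves run 50 mm to its -x, bare jaws 47 mm to +x; z up. SHUT: jaw tips together, handles spread (63 mm over ends).
- clip_open_1_mid (a point): Bare steel spring clip lying on its side, 24 mm high, 98 x 63 mm from above. Point: middle of its 28 x 28 mm pivot block (dark rivet on top), half-way up (12 mm). Grip the block's flat sides, which face its +y and -y. Handles with black rubber sleeves run 50 mm to its -x, bare jaws 47 mm to +x; z up. OPEN: jaws spread (61 mm over tips), handles close (27 mm).
- clip_open_2_mid (a point): Bare steel spring clip lying on its side, 24 mm high, 98 x 63 mm from above. Point: middle of its 28 x 28 mm pivot block (dark rivet on top), half-way up (12 mm). Grip the block's flat sides, which face its +y and -y. Handles with black rubber sleeves run 50 mm to its -x, bare jaws 47 mm to +x; z up. OPEN: jaws spread (61 mm over tips), handles close (27 mm).
- knobscrew_mid (a point): Star-knob screw standing on its head: black six-lobed plastic head 46 mm across and 18 mm high, a steel collar up to 22 mm, a threaded steel stud 12 mm thick up to 66 mm. This point is on the axis, half-way up (33 mm above its underside); z is up along the stud. About 0.09 kg. Can be gripped by the stud or across the head.
- tray_long: Long low tray of bare sheet steel, fixed: outside 135 mm (its x) by 230 mm (its y), 30 mm high, walls and floor 4 mm thick. For the shut clips: room for two side by side along its y, each lying along its x. Origin at the centre of its underside; the inner floor is 4 mm above it.
- tray_square: Square low cardboard tray, fixed: outside 190 x 190 mm, 30 mm high, walls and floor 5 mm thick. For the open clips: room for two side by side. Origin at the centre of its underside; the inner floor is 5 mm above it.
- tub: Small round aluminium tub, fixed: 108 mm across the rim, 30 mm high, inside about 94 mm across at the bottom and 102 mm at the rim, floor 5 mm thick. For the star-knob screw. Origin at the centre of its underside.
- beakers_mid (a point): Two nested plastic beakers, red and yellow, standing upside down, 63 mm across at the foot, 72 mm high, loose: not part of the job, must stay put. This point is on their axis, half-way up.
- tape_mid (a point): Roll of grey tape lying flat, 90 mm across, 68 mm hole, 25 mm high, loose: not part of the job, must stay put. This point is at its centre, half-way up.
There are look-alikes about, which are no part of the job. What is shaped like the part that bears clip_open_1_mid but green or yellow is not meant. Of the things shaped like the part that bears knobscrew_mid, the black one is meant.

How it is judged (in metres and radians):
At the end, for the whole second after the job is handed in: Shut clips in the long tray, open clips in the square tray, each flat (0.15 rad) and within 5 mm of floor height; star-knob screw stud up (0.15 rad) on the tub floor; all released and at rest; beakers and tape moved under 25 mm (x of clip_shut_1_mid in the frame of tray_long between -0.055 and 0.055 m and y of clip_shut_1_mid in the frame of tray_long between -0.105 and 0.105 m and z of clip_shut_1_mid in the frame of tray_long between 0.011 and 0.021 m and angle between each of clip_shut_1_mid, clip_shut_2_mid, clip_open_1_mid, clip_open_2_mid, knobscrew_mid's own z axis and vertical below 0.15 rad and linear speed of each of clip_shut_1, clip_shut_2, clip_open_1, clip_open_2, knobscrew below 0.02 m/s and angular speed of each of clip_shut_1, clip_shut_2, clip_open_1, clip_open_2, knobscrew below 0.2 rad/s and x of clip_shut_2_mid in the frame of tray_long between -0.055 and 0.055 m and y of clip_shut_2_mid in the frame of tray_long between -0.105 and 0.105 m and z of clip_shut_2_mid in the frame of tray_long between 0.011 and 0.021 m and x of clip_open_1_mid in the frame of tray_square between -0.08 and 0.08 m and y of clip_open_1_mid in the frame of tray_square between -0.08 and 0.08 m and z of clip_open_1_mid in the frame of tray_square between 0.012 and 0.022 m and x of clip_open_2_mid in the frame of tray_square between -0.08 and 0.08 m and y of clip_open_2_mid in the frame of tray_square between -0.08 and 0.08 m and z of clip_open_2_mid in the frame of tray_square between 0.012 and 0.022 m and x of knobscrew_mid in the frame of tub between -0.04 and 0.04 m and y of knobscrew_mid in the frame of tub between -0.04 and 0.04 m and z of knobscrew_mid in the frame of tub between 0.033 and 0.043 m and distance of each of beakers_mid, tape_mid from where it was at the start of the episode below 0.025 m); the robot touches nothing.
It fails at once if the nested beakers are shifted 25 mm or more or tipped over (distance of beakers_mid from where it was at the start of the episode above 0.025 m or angle between beakers_mid's own z axis and vertical above 0.5 rad).
It fails at once if the roll of tape is shifted 25 mm or more or tipped over (distance of tape_mid from where it was at the start of the episode above 0.025 m or angle between tape_mid's own z axis and vertical above 0.5 rad).
It also fails if it takes over 120 s, if anything falls off the work surface, if the arm or the gripper's body presses on something with over 40 N, if the wrist force passes 120 N, or if a joint passes its speed limit or range.

## Robot

A 6-joint arm with a two-finger parallel gripper is mounted at the origin on the work surface. World frame = base frame: x ahead of the robot, y to its left, z up, the work surface at z = 0. Lengths are in mm, angles in rad, forces in N, time in s.
With the tool pointing down it reaches from about 400 to 925 mm from the base axis. Payload 12.5 kg.
Tool frame: the origin (TCP) lies at the very end of the fingers, on their centre line; the grasp point (between the pads) lies env.grip_point_offset behind it (env.grip_point_offset is the distance from the TCP to the grasp point, in mm); y points along the fingers, z is the direction in which the jaws open and shut, and the axes are right-handed (so a half turn about y gives the same grasp; the last joint's range is limited). The gripper opens to 95 mm and grips with 3 to 60 N. Pads are 20 mm wide; open, the fingers measure 119 mm over their backs; the gripper's body (75 mm by 180 mm) begins 59 mm behind the grasp point.
Start: joints at [1.07, 0.491, 1.559, -0, 1.092, -0.106], TCP at [240.375, 576.946, 214.661] pointing down, gripper open.
Joint ranges: [-3.1, 3.1], [-0.84, 2.19], [0.05, 2.79], [-1.13, 4.28], [0.06, 2.93], [-2.69, 2.69]. Speed limits (rad/s): [2.22, 2.22, 2.79, 3.14, 3.14, 3.14].

## Interface

Orientations are given as [roll, pitch, yaw] about the fixed x, y, z axes, in that order (R = Rz(yaw) Ry(pitch) Rx(roll)).
In Python, from cell import readout, read_camera, env, nets gives the robot as it stands.
- The arm moves only by the tool apply_moves, never from a script. Its argument "increments" is a list of rows, each a list of 3 entries, a list of its own where there are three numbers: the shift along the tool's x, y, z in cm, then the turn, a rotation vector about the tool's x, y, z in degrees, then the finger opening in cm, from 0 to 9.51. A call has exactly 5 rows; each row shifts and turns the pose as measured when the row begins, along the tool's axes as they then stand; what a row does not reach is not made up. A row lasts 1/8 s, in which the tool goes at most 62.5 mm and 10.7 degrees, less where a joint would pass 70% of its speed; a pose out of reach is approached as far as the arm can. A call with a gripper value outside its range is refused whole. The fingers move at their own pace and stop on an object; the grip force is fixed at half the most. Time passes only in rows, so rows that do not move let the fingers close, or fill a call up. It gives the time, the measured TCP pose, the force and the opening at its end, in the units of the state.
- readout.state(): the state, without advancing time (a new reading comes with each control period).
- read_camera(name): name is "scene" or "top" or "wrist"; returns a dict with "img" (420x560x3 uint8, red, green, blue), "vfov" (degrees; the focal length in pixels is half the picture's height over the tangent of half this angle, whatever the lens; pixels are square), "cx", "cy" (the principal point, pixels), "rvec" (rotation vector, rad) and "tvec" (3), from world to camera coordinates, as OpenCV has them; the wrist camera has in their place "mount" (4x4, takes a point from camera to tool coordinates, whose origin is the TCP and whose axes are the tool frame's). Camera axes: x right, y down, z forward; pixel columns grow to the right and rows downward; lengths in mm; the calibration is good to about 2 mm. A picture is of the moment at which its call begins: read the wrist's pose just before it. There is no depth.
- env.job_done(): hands the job in, once; it reports no verdict.
Trained networks look in a picture, given as the dict that the camera call returned (one of the last four; its "shot" number tells which), for a name from the list of things; names that differ only in an ending like _2 or _b are one class to them, and where a whole thing is asked for, a point or a joint stands for the part that bears it (a point fixed in the world has none). Each returns a list of dicts, best first, with "confidence" (0 to 1); they miss things now and then, are a little off and sometimes report something else, mostly with a low value. They report only what shows in the picture. A call takes as long as a camera call. They do not tell look-alikes from the thing itself.
- nets.look_for(picture, thing): "point" ([x, y, z] in mm, in the coordinates of the camera as it stood for that picture, good to about 4 mm: the middle of the surface that is visible of it).
- nets.mark_of(picture, thing): "point" ([x, y, z] in mm, in the coordinates of the camera as it stood for that picture, good to about 4 mm: a listed point, or the origin of a listed thing).
The state is a dict: "t": time; "joints": joint angles; "qvel": joint speeds; "tau": joint torques, N m; "eef_pos": TCP position; "tcp_rot": TCP orientation; "ft_force": force on the tool from outside, world axes, zero at the start; "moment": the same for the moment, N m; "opening": opening from 0.0 (shut) to 1.0 (fully open).
Only numpy, scipy, OpenCV 4.12 (cv2) and the standard library are available. Lean on these libraries where they do the work, as an engineer would, in place of code of your own. Each camera call takes 0.05 s, during which the arm holds its last target. There are 200 camera calls.

## Working session

There is one attempt and no reset: what is moved stays moved. The work goes in short steps, Python scripts to look and compute and a tool call to move; the robot and the scene stay as the last step left them, time stands still between calls to the robot, and variables do not carry over. Pictures are saved under pics/ and viewed, about 12 in all and at most 16, crops included, and the job is handed in when it is done.

Besides the shell and the picture viewer there is one more tool, called after ">>>" by a JSON object that holds its "method" and its "body". apply_moves: Moves the arm, as the interface text tells. Its arguments: {"type":"object","properties":{"increments":{"type":"array"}},"required":["increments"]}

```bash
mkdir -p pics; ls; cat > h.py <<'E'
import numpy as np, cv2
from scipy.spatial.transform import Rotation as R
from cell import readout, read_camera, env, nets
def tool():
    s=readout.state(); T=np.eye(4); T[:3,:3]=R.from_euler('xyz',s['tcp_rot']).as_matrix(); T[:3,3]=s['eef_pos']; return T
def cam(name):
    T=tool(); p=read_camera(name)
    if 'mount' in p: W=T@np.array(p['mount'])
    else:
        M=np.eye(4); M[:3,:3]=cv2.Rodrigues(np.array(p['rvec'],float))[0]; M[:3,3]=np.ravel(p['tvec']); W=np.linalg.inv(M)
    p['W']=W; p['f']=210/np.tan(np.radians(p['vfov'])/2); return p
def tow(p,x): return (p['W']@np.r_[x,1])[:3]
def pix2z(p,u,v,z):
    d=p['W'][:3,:3]@np.array([(u-p['cx'])/p['f'],(v-p['cy'])/p['f'],1]); o=p['W'][:3,3]
    return o+d*(z-o[2])/d[2]
def proj(p,w):
    c=np.linalg.inv(p['W'])@np.r_[w,1]; return p['f']*c[:2]/c[2]+[p['cx'],p['cy']]
def save(p,n,box=None,s=1):
    im=cv2.cvtColor(p['img'],cv2.COLOR_RGB2BGR)
    if box: im=im[box[1]:box[3],box[0]:box[2]]
    cv2.imwrite('pics/'+n,cv2.resize(im,None,fx=s,fy=s,interpolation=cv2.INTER_CUBIC))
E
python3 - <<'E'
from h import *
s=readout.state(); print(s, env.grip_point_offset)
print(tool().round(2))
for c in ['top','scene']:
    p=cam(c); save(p,c+'0.png',s=1.4); print(c,p['W'][:3].round(2).tolist(),p['f'])
    for n in ['clip_shut_1_mid','clip_open_1_mid','knobscrew_mid','tray_long','tray_square','tub','beakers_mid','tape_mid']:
        for d in nets.mark_of(p,n): 
            if d['confidence']>.2: w=tow(p,d['point']); print(n,round(d['confidence'],2),w.round(0),proj(p,w).round(0))
E
```

```text
pics
{'t': 0.0, 'joints': array([ 1.07044135e+00,  4.91552157e-01,  1.55948363e+00, -2.56401402e-05,
        1.09170224e+00, -1.05599968e-01]), 'qvel': array([-0.00015208,  0.00096662, -0.00143941, -0.00102357, -0.00088669,
        0.00015284]), 'tau': array([ 2.86881921e-03, -6.12672687e+01, -2.58178926e+01,  6.93400763e-02,
        4.81777894e-02, -1.62498009e-04]), 'eef_pos': array([240.22192837, 576.70656852, 214.05458194]), 'tcp_rot': array([-1.57193772e+00,  9.81133718e-05, -3.94743228e-01]), 'ft_force': array([-0.21157757, -0.71217201, -0.41762118]), 'moment': array([0.0147435 , 0.00343318, 0.00991449]), 'opening': 0.9981886049897151} 18.8
[[ 9.2000e-01 -0.0000e+00  3.8000e-01  2.4022e+02]
 [-3.8000e-01 -0.0000e+00  9.2000e-01  5.7671e+02]
 [-0.0000e+00 -1.0000e+00 -0.0000e+00  2.1405e+02]
 [ 0.0000e+00  0.0000e+00  0.0000e+00  1.0000e+00]]
top [[0.02, -1.0, 0.08, 407.48], [-1.0, -0.03, -0.01, 6.14], [0.01, -0.08, -1.0, 1089.88]] 385.28384206090885
clip_shut_1_mid 0.54 [688.  -1.  12.] [279. 146.]
clip_shut_1_mid 0.38 [ 444. -152.   -3.] [330. 233.]
clip_shut_1_mid 0.34 [ 681.
[... 569 characters left out ...]
lip_shut_1_mid 0.66 [695.   2.  12.] [260. 305.]
clip_open_1_mid 0.75 [565.  71.   8.] [308. 256.]
clip_open_1_mid 0.71 [295. 178.  12.] [370. 171.]
clip_open_1_mid 0.56 [656. 327.  13.] [441. 315.]
knobscrew_mid 0.74 [560. -81.  26.] [233. 237.]
knobscrew_mid 0.6 [ 577. -167.   34.] [189. 235.]
knobscrew_mid 0.4 [692. 151.  37.] [344. 309.]
knobscrew_mid 0.33 [466. 360.  -2.] [452. 242.]
knobscrew_mid 0.22 [443. 140.  15.] [348. 214.]
tray_long 0.79 [470. 361.   0.] [454. 243.]
tray_square 0.96 [ 526. -372.    3.] [105. 213.]
tub 0.96 [ 442. -152.    5.] [215. 198.]
tub 0.74 [697.   1.  16.] [259. 304.]
beakers_mid 0.86 [693. 150.  38.] [343. 309.]
tape_mid 0.64 [440.   1.  15.] [284. 204.]
```

View pics/top0.png

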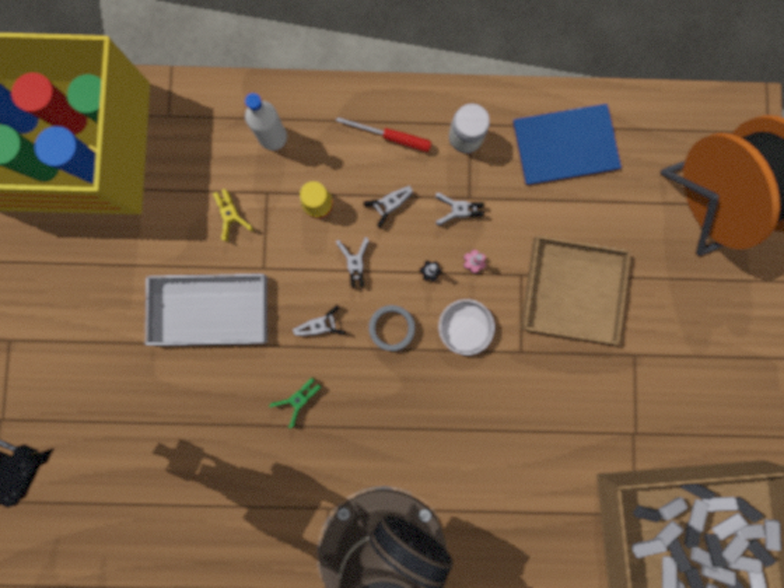

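View pics/scene0.png

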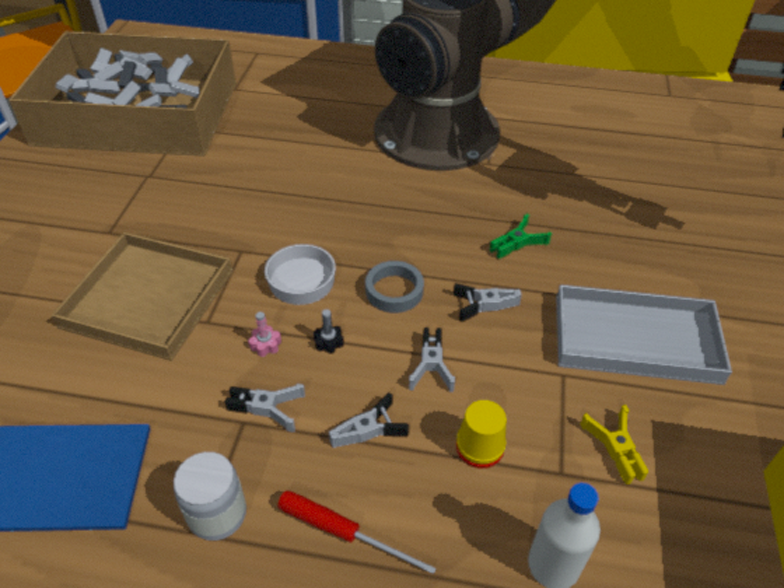

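The top view (1.4x) shows shut clips at (395,202) and (320,325), and open clips at (355,262) and (462,209). The black knob is at (431,270), with a pink look-alike at (475,261). The long tray is at (207,310), the tub at (467,327) and the square tray at (578,290). The green and yellow clips are decoys. The scene view agrees.

```bash
cat >> h.py <<'E'
def plan(pos,az=None,n=5):
    """rows of tool-frame shift (cm) and turn (deg) to bring TCP to pos, tool y down, tool z at azimuth az (mod 180)"""
    T=tool(); z=T[:3,2]; a0=np.degrees(np.arctan2(z[1],z[0]))
    if az is None: az=a0
    d=(az-a0+90)%180-90
    Rt=np.column_stack([np.cross([0,0,-1],[np.cos(np.radians(a0+d)),np.sin(np.radians(a0+d)),0]),[0,0,-1],[np.cos(np.radians(a0+d)),np.sin(np.radians(a0+d)),0]])
    rv=R.from_matrix(T[:3,:3].T@Rt).as_rotvec(); st=(np.array(pos)-T[:3,3])/n; C=T[:3,:3].copy()
    q=readout.state()['joints']; print('t',readout.state()['t'],'from',T[:3,3].round(1),'az',round(a0,1),'turn',round(d,1),'q6',np.degrees(q[5]).round(0))
    for i in range(n):
        print([(C.T@st/10).round(2).tolist(), np.degrees(rv/n).round(1).tolist()]); C=C@R.from_rotvec(rv/n).as_matrix()
E
python3 - <<'E'
from h import *
p=cam('wrist'); print(np.array(p['mount']).round(3).tolist(),p['vfov'],p['cx'],p['cy'])
plan([560,110,260],90)
E
```

```text
[[0.0, 0.967, 0.255, -72.102], [-0.001, -0.255, 0.967, -170.347], [1.0, -0.0, 0.001, 1.409], [0.0, 0.0, 0.0, 1.0]] 59.11202395597193 277.0554050539915 207.38227131506005
t 0.95 from [240.3 577.  214.6] az 67.4 turn 22.6 q6 -6.0
[[9.49, -0.91, -6.16], [-0.0, -4.5, 0.0]]
[[8.98, -0.91, -6.89], [-0.0, -4.5, 0.0]]
[[8.41, -0.91, -7.58], [-0.0, -4.5, 0.0]]
[[7.78, -0.91, -8.22], [-0.0, -4.5, 0.0]]
[[7.11, -0.91, -8.81], [-0.0, -4.5, 0.0]]
```

```bash
python3 - <<'E'
from h import *
plan([540,60,270],90,10)
E
```

```text
t 0.95 from [240.3 577.  214.6] az 67.4 turn 22.6 q6 -6.0
[[4.75, -0.55, -3.62], [-0.0, -2.3, 0.0]]
[[4.61, -0.55, -3.8], [-0.0, -2.3, 0.0]]
[[4.45, -0.55, -3.98], [-0.0, -2.3, 0.0]]
[[4.29, -0.55, -4.16], [-0.0, -2.3, 0.0]]
[[4.13, -0.55, -4.32], [-0.0, -2.3, 0.0]]
[[3.95, -0.55, -4.48], [-0.0, -2.3, 0.0]]
[[3.77, -0.55, -4.63], [-0.0, -2.3, 0.0]]
[[3.59, -0.55, -4.78], [-0.0, -2.3, 0.0]]
[[3.39, -0.55, -4.92], [-0.0, -2.3, 0.0]]
[[3.2, -0.55, -5.05], [-0.0, -2.3, 0.0]]
```

>>> {"method": "apply_moves", "body": {"increments": [[[4.7,-0.6,-3.6],[0,-2.3,0],9.5],[[4.6,-0.6,-3.8],[0,-2.3,0],9.5],[[4.5,-0.6,-4.0],[0,-2.3,0],9.5],[[4.3,-0.6,-4.2],[0,-2.3,0],9.5],[[4.1,-0.6,-4.3],[0,-2.3,0],9.5]]}}

```text
t: 1.58
eef_pos: [393.2, 314.8, 244.8]
tcp_rot: [-1.57, -0.001, -0.181]
ft_force: [0.8, 1.0, 1.0]
opening: 0.996
```

>>> {"method": "apply_moves", "body": {"increments": [[[4.0,-0.6,-4.5],[0,-2.3,0],9.5],[[3.8,-0.6,-4.6],[0,-2.3,0],9.5],[[3.6,-0.6,-4.8],[0,-2.3,0],9.5],[[3.4,-0.6,-4.9],[0,-2.3,0],9.5],[[3.2,-0.6,-5.0],[0,-2.3,0],5.0]]}}

```text
t: 2.2
eef_pos: [553.2, 50.4, 277.2]
tcp_rot: [-1.569, -0.004, 0.026]
ft_force: [1.4, 1.6, 0.2]
opening: 0.939
```

```bash
cat > look.py <<'E'
import sys
from h import *
p=cam('wrist'); save(p,sys.argv[1],s=1.4); print(tool()[:3,3])
for n in sys.argv[2:]:
    for d in nets.mark_of(p,n):
        if d['confidence']>.2: w=tow(p,d['point']); print(n,round(d['confidence'],2),w.round(0),(1.4*proj(p,w)).round(0))
np.savez('last.npz',W=p['W'],f=p['f'],c=[p['cx'],p['cy']],img=p['img'])
E
python3 look.py w1.png clip_shut_1_mid clip_open_1_mid knobscrew_mid tub tape_mid beakers_mid tray_long tray_square
```

```text
[556.56060077  45.2397473  277.61977716]
clip_shut_1_mid 0.88 [699.   8.  11.] [335. 395.]
clip_open_1_mid 0.86 [568.  75.  12.] [413. 258.]
clip_open_1_mid 0.83 [663. 331.  12.] [692. 367.]
knobscrew_mid 0.93 [562. -79.  31.] [225. 250.]
knobscrew_mid 0.67 [ 578. -170.   32.] [114. 267.]
tub 0.73 [ 448. -152.   -0.] [140. 102.]
beakers_mid 0.69 [694. 157.  39.] [503. 408.]
tray_long 0.66 [471. 363.   4.] [766. 149.]
```

View pics/w1.png

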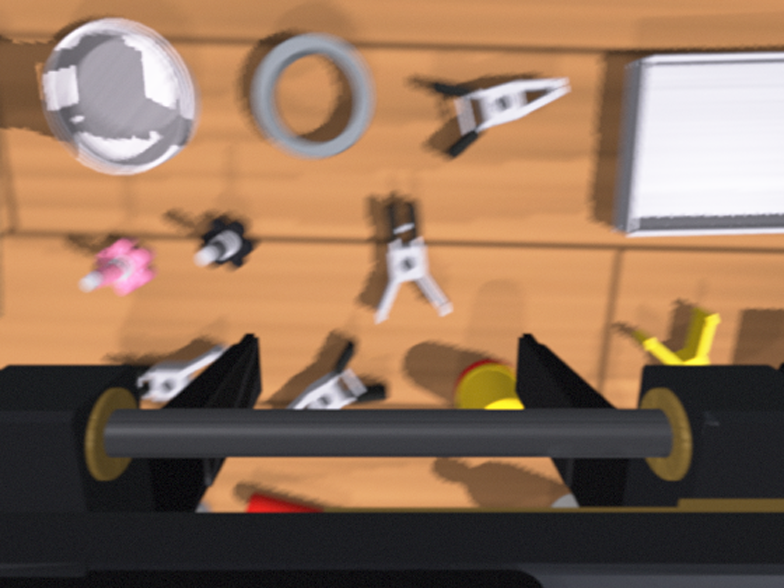

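The wrist view shows the shut clip with its rivet at (505,102) and jaw tip at (567,85). The open clip has its rivet at (408,262) and jaws pointing down. The black knob is at (225,245), with the pink one to its left. The two far clips are partly hidden by the gripper.

```bash
python3 - <<'E'
from h import *
d=np.load('last.npz'); q=dict(W=d['W'],f=float(d['f']),cx=d['c'][0],cy=d['c'][1])
P=lambda u,v,z:pix2z(q,u/1.4,v/1.4,z)
def ang(a,b): v=b-a; return np.degrees(np.arctan2(v[1],v[0])),np.hypot(*v[:2])
a=P(505,103,24);b=P(567,85,20);print('shut2',a,ang(a,b))
a=P(408,263,24);b=P(414,315,20);c=P(401,204,20);print('open1',a,ang(a,b),ang(c,a),ang(c,b))
p=cam('wrist'); print(tool()[:3,3])
for n in ['clip_shut_1_mid','clip_open_1_mid','knobscrew_mid','tub','tray_long']:
    for e in nets.mark_of(p,n):
        if e['confidence']>.2: w=tow(p,e['point']); print(n,round(e['confidence'],2),w.round(0),(1.4*proj(p,w)).round(0))
plan([567,74,120],0)
E
```

```text
shut2 [442.81123712 140.37034129  24.        ] (np.float64(107.15727151638978), np.float64(49.84964855335597))
open1 [570.58655621  70.1196645   24.        ] (np.float64(8.580371647446594), np.float64(47.11562292581993)) (np.float64(8.60704554550711), np.float64(48.7359137557021)) (np.float64(8.593934046556743), np.float64(95.85153408547424))
[551.95401769  53.45333282 276.8954602 ]
clip_shut_1_mid 0.9 [698.   8.  12.] [331. 397.]
clip_open_1_mid 0.95 [665. 328.  17.] [687. 373.]
clip_open_1_mid 0.71 [571.  72.   8.] [405. 261.]
knobscrew_mid 0.91 [559. -77.  34.] [222. 248.]
knobscrew_mid 0.81 [ 579. -170.   30.] [113. 269.]
tub 0.63 [ 449. -152.   -1.] [136. 105.]
tray_long 0.87 [469. 363.   3.] [761. 148.]
t 2.95 from [552.3  52.7 276.8] az 91.5 turn 88.5 q6 -93.0
[[0.29, 3.14, 0.41], [0.0, -17.7, 0.0]]
[[0.41, 3.14, 0.3], [0.0, -17.7, 0.0]]
[[0.48, 3.14, 0.16], [0.0, -17.7, 0.0]]
[[0.51, 3.14, 0.01], [0.0, -17.7, 0.0]]
[[0.49, 3.14, -0.15], [0.0, -17.7, 0.0]]
```

```bash
python3 - <<'E'
from h import *
plan([570,71,30],98.6,5)
E
```

```text
t 2.95 from [552.3  52.7 276.8] az 91.5 turn 7.1 q6 -93.0
[[0.35, 4.94, 0.35], [-0.0, -1.4, 0.0]]
[[0.36, 4.94, 0.34], [-0.0, -1.4, 0.0]]
[[0.37, 4.94, 0.33], [-0.0, -1.4, 0.0]]
[[0.38, 4.94, 0.33], [-0.0, -1.4, 0.0]]
[[0.39, 4.94, 0.32], [-0.0, -1.4, 0.0]]
```

>>> {"method": "apply_moves", "body": {"increments": [[[0.4,5.2,0.4],[0,-1.6,0],5.0],[[0.4,5.2,0.4],[0,-1.6,0],5.0],[[0.4,5.0,0.3],[0,-1.4,0],5.0],[[0.4,4.5,0.3],[0,-1.2,0],5.0],[[0.2,3.0,0.1],[0,-0.5,0],5.0]]}}

```text
t: 3.58
eef_pos: [573.2, 70.1, 44.6]
tcp_rot: [-1.571, -0.012, 0.139]
ft_force: [-0.5, -0.5, 0.2]
opening: 0.53
```

```bash
python3 look.py w2.png clip_open_1_mid; python3 -c "
from h import *
plan([570,71,4],98.6,3)"
```

```text
[571.99866248  70.1177426   41.56429489]
clip_open_1_mid 0.8 [570.  69.   9.] [382. 321.]
t 3.675 from [572.2  70.   43.8] az 98.0 turn 0.6 q6 -98.0
[[-0.08, 1.33, 0.04], [0.0, -0.2, 0.2]]
[[-0.08, 1.33, 0.04], [0.0, -0.2, 0.2]]
[[-0.07, 1.33, 0.04], [0.0, -0.2, 0.2]]
```

View pics/w2.png

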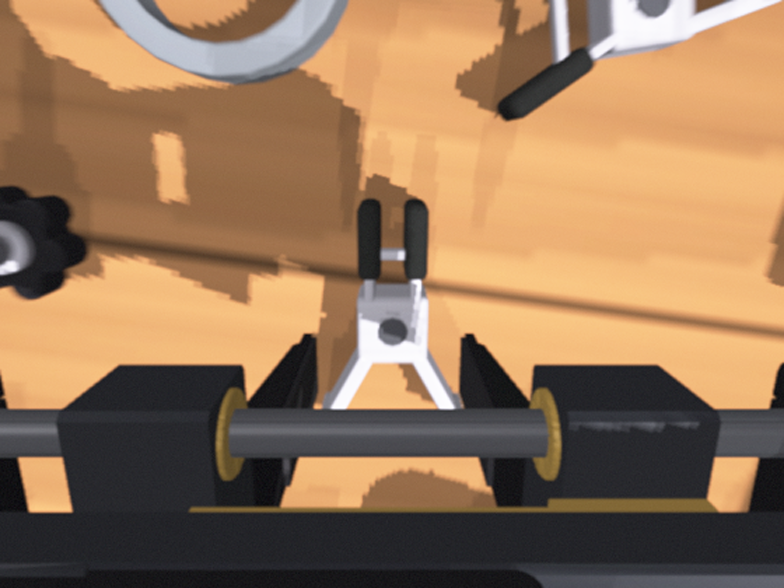

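The clip sits squarely between the fingers, with the rivet at (392,330). I'll descend and close.

>>> {"method": "apply_moves", "body": {"increments": [[[-0.1,1.6,0],[0,0,0.3],5.0],[[-0.1,1.4,0],[0,0,0.2],5.0],[[0,0.9,0],[0,0,0],5.0],[[0,0.0,0],[0,0,0],2.0],[[0,0,0],[0,0,0],1.5]]}}

```text
t: 4.3
eef_pos: [571.9, 69.6, 5.5]
tcp_rot: [-1.571, -0.004, 0.138]
ft_force: [-0.2, -0.1, -0.0]
opening: 0.372
```

>>> {"method": "apply_moves", "body": {"increments": [[[0,0,0],[0,0,0],1.5],[[0,0,0],[0,0,0],1.5],[[0,-2,0],[0,0,0],1.5],[[0,-4.5,0],[0,0,0],1.5],[[0,-4.5,0],[0,0,0],1.5]]}}

```text
t: 4.92
eef_pos: [570.1, 69.6, 116.1]
tcp_rot: [-1.571, 0.002, 0.138]
ft_force: [1.1, -0.6, -1.8]
opening: 0.291
```

```bash
python3 - <<'E'
from h import *
p=cam('top');save(p,'sq.png',(330,140,470,270),5)
for c in ['top','scene']:
    if c=='scene': p=cam(c)
    for n in ['tray_square','tub','tray_long','clip_open_1_mid']:
        for e in nets.mark_of(p,n):
            if e['confidence']>.3: print(c,n,round(e['confidence'],2),tow(p,e['point']).round(0))
s=readout.state();print(s['opening'],s['eef_pos'])
E
```

```text
top tray_square 0.75 [ 525. -375.   -1.]
top tub 0.9 [ 442. -153.   -3.]
top tray_long 0.98 [466. 358.   2.]
top tray_long 0.38 [557. -81.  34.]
top clip_open_1_mid 0.59 [662. 329.  10.]
scene tray_square 0.77 [ 527. -374.    1.]
scene tub 0.63 [ 441. -152.    4.]
scene tray_long 0.71 [468. 362.  -2.]
scene clip_open_1_mid 0.87 [563.  70. 120.]
scene clip_open_1_mid 0.74 [659. 330.  12.]
scene clip_open_1_mid 0.74 [295. 175.  11.]
0.29502121320300917 [570.01556378  69.55446985 113.9290428 ]
```

View pics/sq.png

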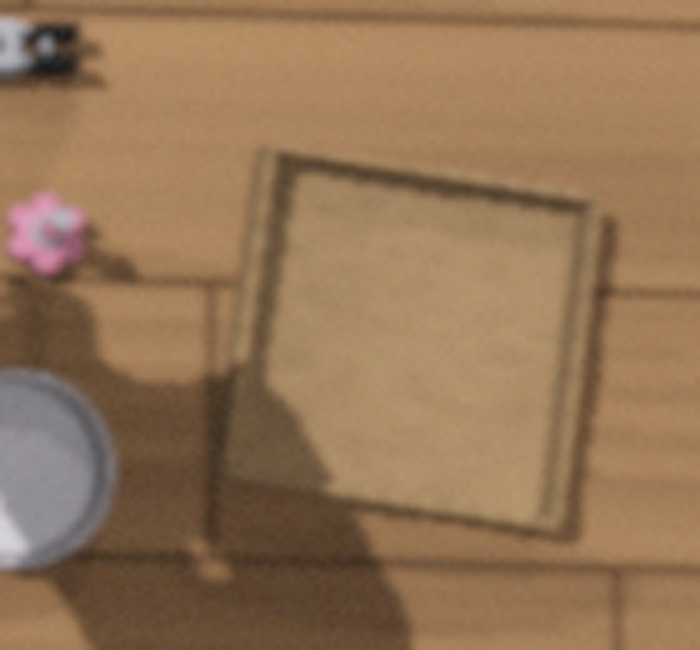

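Grip confirmed: opening 27.7 mm, lifted. The square tray is centred at about (526,-374), with its axis at about -7°.

```bash
python3 - <<'E'
from h import *
plan([531,-330,95],83,7)
E
```

```text
t 5.425 from [570.   69.6 113.9] az 97.9 turn -14.9 q6 -98.0
[[-1.34, 0.27, -5.58], [0.0, 2.1, -0.0]]
[[-1.13, 0.27, -5.62], [0.0, 2.1, -0.0]]
[[-0.92, 0.27, -5.66], [0.0, 2.1, -0.0]]
[[-0.71, 0.27, -5.69], [0.0, 2.1, -0.0]]
[[-0.5, 0.27, -5.71], [0.0, 2.1, -0.0]]
[[-0.28, 0.27, -5.73], [0.0, 2.1, -0.0]]
[[-0.07, 0.27, -5.73], [0.0, 2.1, -0.0]]
```

>>> {"method": "apply_moves", "body": {"increments": [[[-1.4,0,-5.6],[0,2.2,0],1.5],[[-1.2,0,-5.7],[0,2.2,0],1.5],[[-1.0,0,-5.7],[0,2.2,0],1.5],[[-0.8,0,-5.8],[0,2.2,0],1.5],[[-0.6,0,-5.8],[0,2.2,0],1.5]]}}

```text
t: 6.05
eef_pos: [536.8, -223.6, 110.9]
tcp_rot: [-1.57, 0.006, -0.052]
ft_force: [1.0, 0.1, -1.1]
opening: 0.292
```

>>> {"method": "apply_moves", "body": {"increments": [[[-0.3,0,-5.8],[0,2.1,0],1.5],[[-0.1,1.0,-5.8],[0,2.1,0],1.5],[[0,1,-1.0],[0,0,0],1.5],[[0,0.5,0],[0,0,0],1.5],[[0,0,0],[0,0,0],1.5]]}}

```text
t: 6.68
eef_pos: [520.6, -354.8, 81.9]
tcp_rot: [-1.568, 0.01, -0.132]
ft_force: [-0.2, 0.3, -1.6]
opening: 0.292
```

```bash
python3 - <<'E'
from h import *
plan([531,-330,11],83,4)
p=cam('wrist');save(p,'w3.png',s=1.4)
print([e for e in [(n['confidence'],tow(p,n['point']).round(0)) for n in nets.mark_of(p,'tray_square')]])
E
```

```text
t 6.675 from [ 520.6 -354.8   81.9] az 82.4 turn 0.6 q6 -122.0
[[0.19, 1.77, 0.64], [-0.0, -0.1, -0.1]]
[[0.19, 1.77, 0.65], [-0.0, -0.1, -0.1]]
[[0.19, 1.77, 0.65], [-0.0, -0.1, -0.1]]
[[0.18, 1.77, 0.65], [-0.0, -0.1, -0.1]]
[(0.63, array([ 527., -370.,    1.]))]
```

View pics/w3.png

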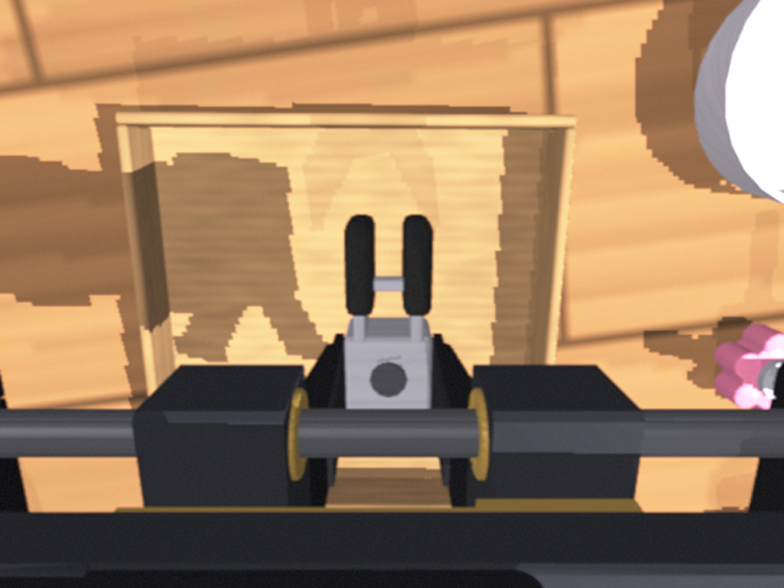

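The tray edges are parallel to the tool, and the clip hangs near the tray's middle. I'll shift it to the near slot and set it down.

>>> {"method": "apply_moves", "body": {"increments": [[[0.5,0.8,1.3],[0,0,0],1.5],[[0.3,1.5,1.3],[0,0,0],1.5],[[0,2.0,0],[0,0,0],1.5],[[0,1.7,0],[0,0,0],1.5],[[0,0.8,0],[0,0,0],1.5]]}}

```text
t: 7.4
eef_pos: [534.4, -323.5, 11.4]
tcp_rot: [-1.569, 0.008, -0.127]
ft_force: [0.6, 0.7, -0.2]
opening: 0.292
```

```bash
python3 - <<'E'
from h import *
plan([531,-330,10.5],83,1);print(readout.state()['ft_force'])
E
```

```text
t 7.4 from [ 534.4 -323.5   11.4] az 82.7 turn 0.3 q6 -120.0
[[-0.25, 0.09, -0.68], [-0.1, -0.3, -0.4]]
[ 0.57949966  0.67420395 -0.18894789]
```

>>> {"method": "apply_moves", "body": {"increments": [[[-0.2,0,-0.6],[0,0,0],1.5],[[0,0.1,0],[0,0,0],1.5],[[0,0,0],[0,0,0],4.0],[[0,0,0],[0,0,0],4.2],[[0,0,0],[0,0,0],4.2]]}}

```text
t: 8.02
eef_pos: [531.7, -330.6, 11.7]
tcp_rot: [-1.57, 0.006, -0.127]
ft_force: [-0.8, -0.0, -0.5]
opening: 0.434
```

>>> {"method": "apply_moves", "body": {"increments": [[[0,-1.5,0],[0,0,0],4.2],[[0,-3,0],[0,0,0],4.2],[[0,-5,0],[0,0,0],5.0],[[0,-3,0],[0,0,0],5.0],[[0,0,0],[0,0,0],5.0]]}}

```text
t: 8.65
eef_pos: [532.8, -330.8, 144.1]
tcp_rot: [-1.571, 0.005, -0.127]
ft_force: [-0.3, 0.4, 0.0]
opening: 0.524
```

```bash
python3 - <<'E'
from h import *
plan([685,-125,150],0,10);
p=cam('wrist');save(p,'w4.png',s=1.4)
print([e for e in [(n['confidence'],tow(p,n['point']).round(0)) for n in nets.mark_of(p,'clip_open_1_mid')]])
E
```

```text
t 8.65 from [ 532.8 -330.8  144.1] az 82.7 turn -82.7 q6 -120.0
[[1.25, -0.07, 2.23], [0.0, 8.3, -0.0]]
[[0.91, -0.06, 2.39], [0.0, 8.3, -0.0]]
[[0.56, -0.06, 2.5], [0.0, 8.3, -0.0]]
[[0.2, -0.06, 2.55], [0.0, 8.3, -0.0]]
[[-0.17, -0.06, 2.55], [0.0, 8.3, -0.0]]
[[-0.54, -0.06, 2.5], [0.0, 8.3, -0.0]]
[[-0.89, -0.06, 2.4], [0.0, 8.3, -0.0]]
[[-1.23, -0.06, 2.24], [0.0, 8.3, -0.0]]
[[-1.54, -0.06, 2.04], [0.0, 8.3, -0.0]]
[[-1.82, -0.06, 1.8], [0.0, 8.3, -0.0]]
[(0.69, array([ 529., -327.,   14.]))]
```

View pics/w4.png

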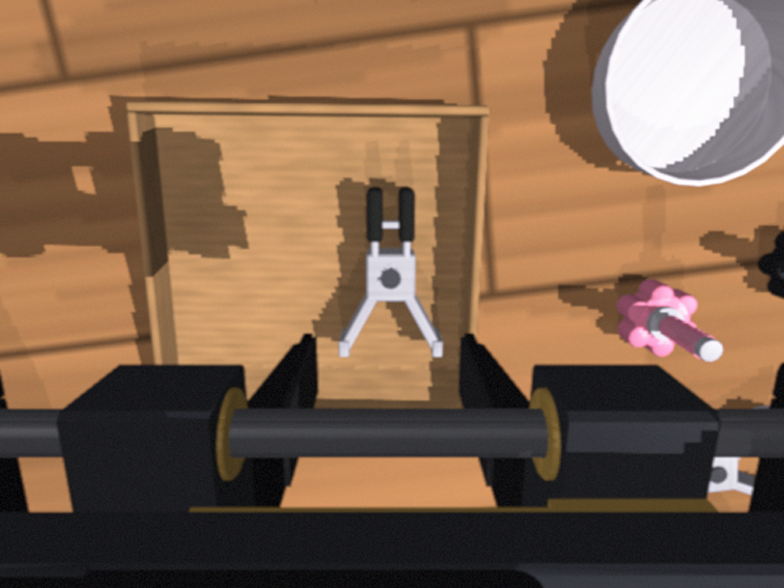

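The first open clip lies flat in the right slot (rivet at (391,278)), clear of the walls. Next is the second open clip.

>>> {"method": "apply_moves", "body": {"increments": [[[1.3,0,2.2],[0,8.3,0],5.0],[[0.9,0,2.4],[0,8.3,0],5.0],[[0.6,0,2.5],[0,8.3,0],5.0],[[0.2,0,2.6],[0,8.3,0],5.0],[[-0.2,0,2.6],[0,8.3,0],5.0]]}}

```text
t: 9.38
eef_pos: [608.8, -224.7, 133.6]
tcp_rot: [-1.579, 0.018, -0.877]
ft_force: [0.5, 0.9, -0.5]
opening: 0.525
```

>>> {"method": "apply_moves", "body": {"increments": [[[-0.5,0,2.5],[0,8.3,0],5.0],[[-0.9,0,2.4],[0,8.3,0],5.0],[[-1.2,0,2.2],[0,8.3,0],5.0],[[-1.5,0,2.0],[0,8.3,0],5.0],[[-1.7,0,1.6],[0,7,0],5.0]]}}

```text
t: 10.0
eef_pos: [685.9, -122.7, 123.9]
tcp_rot: [-1.602, 0.012, -1.603]
ft_force: [0.3, 0.1, -1.3]
opening: 0.528
```

>>> {"method": "apply_moves", "body": {"increments": [[[0,0,0],[0,0,0],5.0],[[0,0,0],[0,0,0],5.0],[[0,0,0],[0,0,0],5.0],[[0,0,0],[0,0,0],5.0],[[0,0,0],[0,0,0],5.0]]}}

```text
t: 10.62
eef_pos: [684.1, -123.3, 120.5]
tcp_rot: [-1.607, 0.013, -1.599]
ft_force: [-0.6, 0.1, 0.4]
opening: 0.527
```

```bash
python3 look.py w5.png clip_open_1_mid clip_shut_1_mid
```

```text
[ 684.06045481 -123.32597526  120.48326088]
clip_shut_1_mid 0.91 [697.   8.  12.] [414.  35.]
clip_shut_1_mid 0.72 [ 684. -136.   11.] [395. 314.]
```

View pics/w5.png

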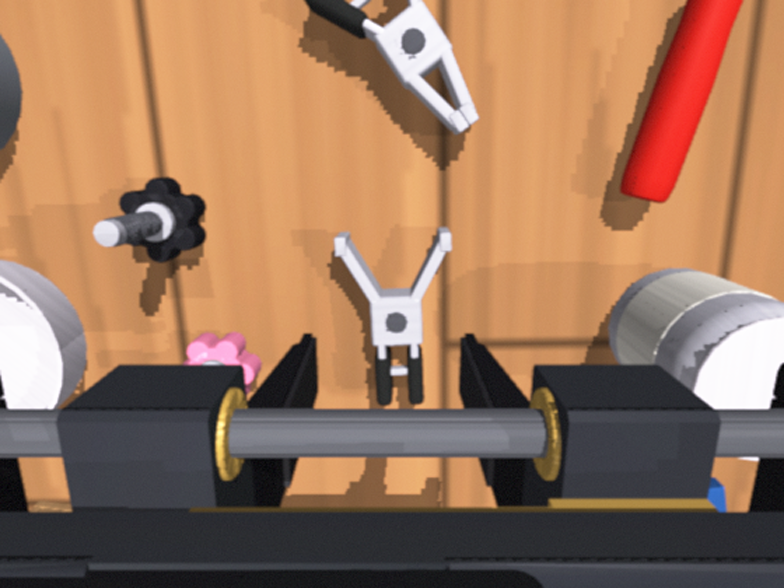

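```bash
python3 - <<'E'
from h import *
d=np.load('last.npz'); q=dict(W=d['W'],f=float(d['f']),cx=d['c'][0],cy=d['c'][1])
P=lambda u,v,z:pix2z(q,u/1.4,v/1.4,z).round(1)
print('rivet',P(396,321,24),'handles',P(400,398,20),'jaws',P(394,238,20))
print('jar base-left',P(612,325,0),P(618,350,0))
t=cam('top'); s=cam('scene')
print('jar top view: near-base px(462,152)',pix2z(t,462/1.4,152/1.4,0),'top edges')
for z in (60,80,100,120): print(z,'top-centre top',pix2z(t,470/1.4,120/1.4,z).round(0),'scene',pix2z(s,207/1.4,474/1.4,z).round(0))
print('jar base scene', pix2z(s,215/1.4,535/1.4,0), pix2z(s,183/1.4,510/1.4,0),pix2z(s,244/1.4,515/1.4,0))
E
```

```text
rivet [ 684.7 -136.1   24. ] handles [ 685.7 -183.2   20. ] jaws [684.6 -91.6  20. ]
jar base-left [ 809.2 -148.     0. ] [ 813.9 -163.4    0. ]
jar top view: near-base px(462,152) [ 806.27624176 -145.77678124    0.        ] top edges
60 top-centre top [ 850. -152.   60.] scene [ 820. -157.   60.]
80 top-centre top [ 841. -149.   80.] scene [ 830. -150.   80.]
100 top-centre top [ 832. -146.  100.] scene [ 840. -142.  100.]
120 top-centre top [ 824. -143.  120.] scene [ 850. -135.  120.]
jar base scene [ 864.80192136 -142.38034342    0.        ] [ 841.86604419 -190.85967642    0.        ] [ 834.80119139 -116.85120084    0.        ]
```

The rivet is at (684.7,-136.1) and the clip axis is at 91°. The jar's near side is at x=806, so it's clear of the gripper body (reaches 774).

```bash
python3 - <<'E'
from h import *
plan([684.5,-136.5,5],1,4)
E
```

```text
t 10.875 from [ 684.2 -122.9  120.4] az -1.6 turn 2.6 q6 -14.0
[[0.38, 2.88, 0.12], [0.5, -0.6, -0.2]]
[[0.37, 2.88, 0.09], [0.5, -0.6, -0.2]]
[[0.36, 2.88, 0.06], [0.5, -0.6, -0.2]]
[[0.35, 2.88, 0.03], [0.5, -0.6, -0.2]]
```

>>> {"method": "apply_moves", "body": {"increments": [[[0.5,3.5,0.1],[0.6,-0.7,-0.2],5.0],[[0.5,3.4,0.1],[0.6,-0.7,-0.2],5.0],[[0.3,2.0,0.1],[0.5,-0.7,-0.2],5.0],[[0.2,0.8,0],[0.3,-0.5,0],5.0],[[0,0,0],[0,0,0],5.0]]}}

```text
t: 11.5
eef_pos: [685.6, -137.3, 22.1]
tcp_rot: [-1.568, 0.002, -1.551]
ft_force: [-0.1, -0.1, 0.5]
opening: 0.525
```

```bash
python3 - <<'E'
from h import *
plan([684.5,-136.5,4.5],1,2)
E
```

```text
t 11.5 from [ 685.6 -137.3   22.1] az 1.2 turn -0.2 q6 -18.0
[[-0.04, 0.88, -0.06], [-0.1, 0.1, -0.1]]
[[-0.04, 0.88, -0.06], [-0.1, 0.1, -0.1]]
```

>>> {"method": "apply_moves", "body": {"increments": [[[0,1.2,-0.1],[0,0,0],5.0],[[0,0.6,0],[0,0,0],5.0],[[0,0,0],[0,0,0],1.5],[[0,0,0],[0,0,0],1.5],[[0,0,0],[0,0,0],1.5]]}}

```text
t: 12.12
eef_pos: [685.7, -137.3, 5.1]
tcp_rot: [-1.565, 0.002, -1.551]
ft_force: [-0.6, -0.2, -1.7]
opening: 0.293
```

>>> {"method": "apply_moves", "body": {"increments": [[[0,0,0],[0,0,0],1.5],[[0,-2,0],[0,0,0],1.5],[[0,-4,0],[0,0,0],1.5],[[0,-4,0],[0,0,0],1.5],[[0,-2,0],[0,0,0],1.5]]}}

```text
t: 12.75
eef_pos: [684.7, -137.4, 131.5]
tcp_rot: [-1.566, 0.002, -1.551]
ft_force: [1.0, 0.7, -1.4]
opening: 0.292
```

```bash
python3 - <<'E'
from h import *
plan([521,-417,110],83,9)
E
```

```text
t 12.75 from [ 684.7 -137.4  131.5] az 1.1 turn 81.9 q6 -18.0
[[3.07, 0.22, -1.88], [-0.0, -9.1, 0.0]]
[[2.73, 0.23, -2.34], [-0.0, -9.1, 0.0]]
[[2.33, 0.23, -2.75], [-0.0, -9.1, 0.0]]
[[1.87, 0.23, -3.08], [-0.0, -9.1, 0.0]]
[[1.36, 0.23, -3.34], [-0.0, -9.1, 0.0]]
[[0.81, 0.23, -3.51], [-0.0, -9.1, 0.0]]
[[0.25, 0.23, -3.59], [-0.0, -9.1, 0.0]]
[[-0.32, 0.23, -3.59], [-0.0, -9.1, 0.0]]
[[-0.89, 0.24, -3.49], [-0.0, -9.1, 0.0]]
```

>>> {"method": "apply_moves", "body": {"increments": [[[3.1,0,-1.9],[0,-9.1,0],1.5],[[2.7,0,-2.3],[0,-9.1,0],1.5],[[2.3,0,-2.8],[0,-9.1,0],1.5],[[1.9,0,-3.1],[0,-9.1,0],1.5],[[1.4,0,-3.3],[0,-9.1,0],1.5]]}}

```text
t: 13.38
eef_pos: [595.3, -296.4, 141.7]
tcp_rot: [-1.562, -0.013, -0.728]
ft_force: [0.2, -0.3, -0.9]
opening: 0.291
```

>>> {"method": "apply_moves", "body": {"increments": [[[0.8,0,-3.5],[0,-9.1,0],1.5],[[0.2,0,-3.6],[0,-9.1,0],1.5],[[-0.3,0,-3.6],[0,-9.1,0],1.5],[[-0.9,0,-3.0],[0,-9,0],1.5],[[0,0,0],[0,0,0],1.5]]}}

```text
t: 14.0
eef_pos: [524.5, -424.7, 149.2]
tcp_rot: [-1.577, -0.021, -0.074]
ft_force: [-0.1, 0.3, -1.5]
opening: 0.298
```

```bash
python3 - <<'E'
from h import *
plan([521,-417,30],83,4)
E
```

```text
t 14.0 from [ 524.5 -424.7  149.2] az 85.7 turn -2.7 q6 -131.0
[[-0.16, 2.98, 0.2], [0.1, 0.7, 0.3]]
[[-0.15, 2.98, 0.2], [0.1, 0.7, 0.3]]
[[-0.14, 2.98, 0.19], [0.1, 0.7, 0.3]]
[[-0.12, 2.98, 0.19], [0.1, 0.7, 0.3]]
```

>>> {"method": "apply_moves", "body": {"increments": [[[-0.2,3.0,0.2],[0.1,0.7,0.3],1.5],[[-0.2,3.0,0.2],[0.1,0.7,0.3],1.5],[[-0.1,3.0,0.2],[0.1,0.7,0.3],1.5],[[-0.1,1.7,0.2],[0.1,0.6,0.3],1.5],[[0,0,0],[0,0,0],1.5]]}}

```text
t: 14.62
eef_pos: [523.6, -415.0, 45.4]
tcp_rot: [-1.572, -0.005, -0.131]
ft_force: [-0.2, -0.8, -0.1]
opening: 0.29
```

```bash
python3 - <<'E'
from h import *
plan([521,-417,10.5],83,3)
E
```

```text
t 14.625 from [ 523.6 -415.    45.4] az 82.5 turn 0.5 q6 -127.0
[[-0.08, 1.16, -0.07], [0.0, -0.2, 0.1]]
[[-0.08, 1.16, -0.08], [0.0, -0.2, 0.1]]
[[-0.08, 1.16, -0.08], [0.0, -0.2, 0.1]]
```

>>> {"method": "apply_moves", "body": {"increments": [[[-0.1,1.5,-0.1],[0,0,0.2],1.5],[[-0.1,1.3,-0.1],[0,0,0.1],1.5],[[0,0.6,0],[0,0,0],1.5],[[0,0,0],[0,0,0],1.5],[[0,0,0],[0,0,0],4.0]]}}

```text
t: 15.25
eef_pos: [522.5, -417.9, 11.8]
tcp_rot: [-1.575, -0.003, -0.132]
ft_force: [0.1, -0.2, -0.7]
opening: 0.351
```

```bash
python3 - <<'E'
from h import *
s=readout.state(); print(s['eef_pos'],s['opening'],s['ft_force'])
E
```

```text
[ 522.46437566 -417.86318094   11.75013119] 0.35119907948920087 [ 0.13588594 -0.24150511 -0.71227346]
```

>>> {"method": "apply_moves", "body": {"increments": [[[0,0,0],[0,0,0],4.2],[[0,-2,0],[0,0,0],4.2],[[0,-4,0],[0,0,0],4.2],[[0,-5,0],[0,0,0],4.2],[[0,-2,0],[0,0,0],4.5]]}}

```text
t: 15.88
eef_pos: [522.2, -417.4, 150.0]
tcp_rot: [-1.576, -0.005, -0.132]
ft_force: [-0.1, 0.1, 0.1]
opening: 0.465
```

```bash
python3 - <<'E'
from h import *
plan([559,-79,140],90,7)
p=cam('wrist');save(p,'w6.png',s=1.0)
E
```

```text
t 15.875 from [ 522.2 -417.4  150. ] az 82.5 turn 7.5 q6 -127.0
[[-0.11, 0.12, 4.86], [0.0, -1.1, 0.0]]
[[-0.02, 0.12, 4.86], [0.0, -1.1, 0.0]]
[[0.07, 0.13, 4.86], [0.0, -1.1, 0.0]]
[[0.16, 0.13, 4.86], [0.0, -1.1, 0.0]]
[[0.25, 0.13, 4.86], [0.0, -1.1, 0.0]]
[[0.34, 0.14, 4.85], [0.0, -1.1, 0.0]]
[[0.43, 0.14, 4.84], [0.0, -1.1, 0.0]]
```

View pics/w6.png

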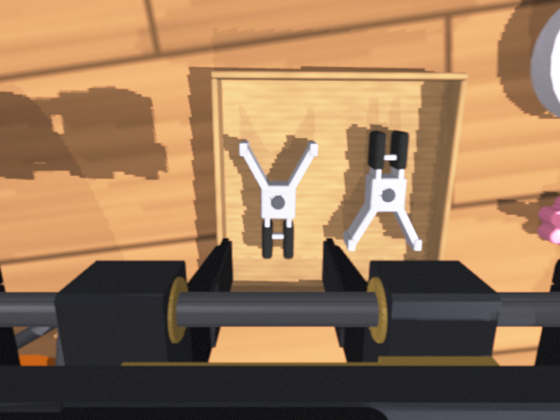

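Both open clips lie flat side by side in the square tray (rivets at (278,202) and (388,195)). Next is the black knob screw.

>>> {"method": "apply_moves", "body": {"increments": [[[-0.1,0,4.9],[0,-1.1,0],5.0],[[0,0,4.9],[0,-1.1,0],5.0],[[0.1,0,4.9],[0,-1.1,0],5.0],[[0.2,0,4.9],[0,-1.1,0],5.0],[[0.3,0,4.9],[0,-1.1,0],5.0]]}}

```text
t: 16.55
eef_pos: [550.8, -170.8, 155.3]
tcp_rot: [-1.582, -0.013, -0.038]
ft_force: [0.7, -0.2, 0.5]
opening: 0.523
```

>>> {"method": "apply_moves", "body": {"increments": [[[0.3,0,4.8],[0,-1.1,0],5.0],[[0.4,0,3.6],[0,-1,0],5.0],[[0,0,0],[0,0,0],5.0],[[0,0,0],[0,0,0],5.0],[[0,0,0],[0,0,0],5.0]]}}

```text
t: 17.18
eef_pos: [560.4, -82.5, 157.7]
tcp_rot: [-1.584, -0.016, 0.003]
ft_force: [0.7, 0.3, -1.2]
opening: 0.531
```

```bash
python3 look.py w7.png knobscrew_mid; python3 -c "
from h import *
plan([559,-79,90],90,2)"
```

```text
[560.4058063  -82.60011894 157.66511625]
knobscrew_mid 0.8 [ 579. -172.   32.] [238. 306.]
knobscrew_mid 0.63 [558. -81.  35.] [390. 273.]
t 17.275 from [560.4 -82.6 157.6] az 90.2 turn -0.2 q6 -105.0
[[-0.12, 3.37, 0.22], [0.4, 0.1, 0.5]]
[[-0.1, 3.38, 0.2], [0.4, 0.1, 0.5]]
```

View pics/w7.png

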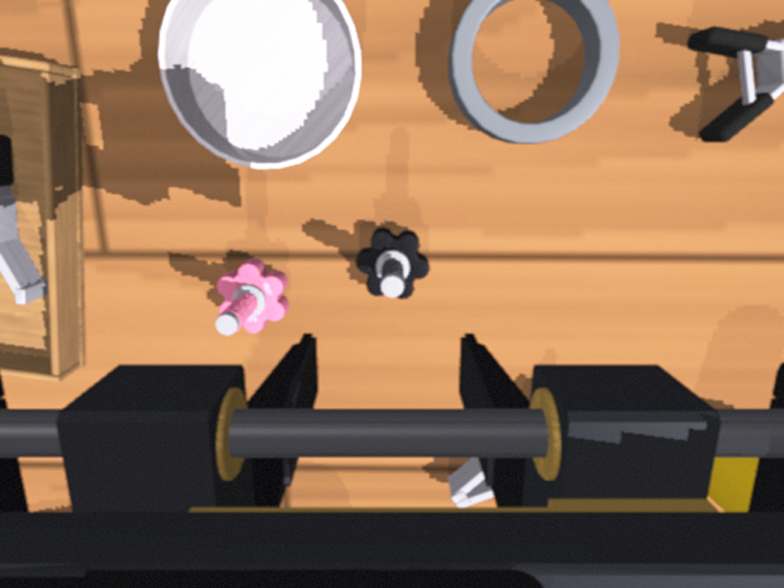

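The black knob's stud tip is at (391,284), between the fingers. The pink one is outside them at (240,300).

```bash
python3 - <<'E'
from h import *
d=np.load('last.npz'); q=dict(W=d['W'],f=float(d['f']),cx=d['c'][0],cy=d['c'][1])
print(pix2z(q,391/1.4,284/1.4,66),pix2z(q,394/1.4,265/1.4,10))
plan([558.5,-80.5,27],90,4)
E
```

```text
[556.12193303 -80.27785095  66.        ] [558.8170461  -78.69992934  10.        ]
t 17.275 from [560.4 -82.6 157.6] az 90.2 turn -0.2 q6 -105.0
[[-0.1, 3.26, 0.09], [0.2, 0.0, 0.2]]
[[-0.09, 3.26, 0.08], [0.2, 0.0, 0.2]]
[[-0.07, 3.26, 0.07], [0.2, 0.0, 0.2]]
[[-0.06, 3.26, 0.06], [0.2, 0.0, 0.2]]
```

>>> {"method": "apply_moves", "body": {"increments": [[[-0.1,3.3,0.1],[0.3,0,0.3],5.0],[[-0.1,3.3,0.1],[0.3,0,0.3],5.0],[[-0.1,3.0,0.1],[0.2,0,0.2],5.0],[[-0.1,2.2,0.1],[0,0,0],5.0],[[0,0,0],[0,0,0],5.0]]}}

```text
t: 17.9
eef_pos: [557.9, -83.1, 36.7]
tcp_rot: [-1.57, -0.003, -0.003]
ft_force: [0.3, 0.2, 0.4]
opening: 0.526
```

```bash
python3 - <<'E'
from h import *
plan([558,-80,28],90,2)
E
```

```text
t 17.9 from [557.9 -83.1  36.7] az 89.8 turn 0.2 q6 -105.0
[[0.01, 0.43, 0.16], [-0.0, -0.1, 0.1]]
[[0.01, 0.43, 0.16], [-0.0, -0.1, 0.1]]
```

>>> {"method": "apply_moves", "body": {"increments": [[[0,0.7,0.3],[0,0,0],3.0],[[0,0.2,0],[0,0,0],1.8],[[0,0,0],[0,0,0],0.5],[[0,0,0],[0,0,0],0.5],[[0,0,0],[0,0,0],0.5]]}}

```text
t: 18.52
eef_pos: [559.2, -80.8, 29.8]
tcp_rot: [-1.571, -0.007, -0.003]
ft_force: [0.4, 0.7, -0.6]
opening: 0.119
```

>>> {"method": "apply_moves", "body": {"increments": [[[0,0,0],[0,0,0],0.5],[[0,0,0],[0,0,0],0.5],[[0,-2,0],[0,0,0],0.5],[[0,-3,0],[0,0,0],0.5],[[0,-2,0],[0,0,0],0.5]]}}

```text
t: 19.15
eef_pos: [557.7, -80.5, 100.0]
tcp_rot: [-1.57, -0.003, -0.003]
ft_force: [0.8, -0.6, -1.8]
opening: 0.12
```

```bash
python3 - <<'E'
from h import *
plan([443,-152,90],90,4)
p=cam('wrist');save(p,'w8.png',s=1.0)
E
```

```text
t 19.15 from [557.7 -80.5 100. ] az 89.8 turn 0.2 q6 -105.0
[[-2.86, 0.24, -1.8], [-0.0, -0.0, 0.0]]
[[-2.86, 0.24, -1.79], [-0.0, -0.0, 0.0]]
[[-2.86, 0.25, -1.79], [-0.0, -0.0, 0.0]]
[[-2.87, 0.25, -1.79], [-0.0, -0.0, 0.0]]
```

View pics/w8.png

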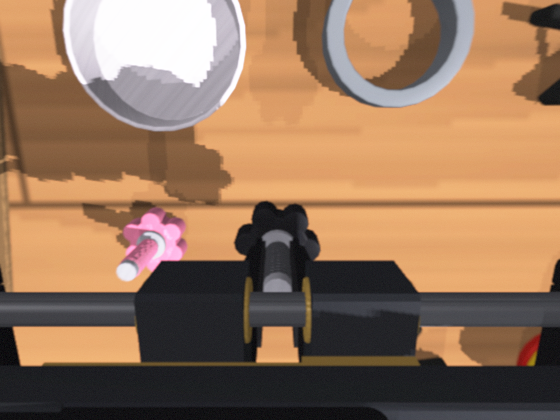

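The screw is held by its stud, upright (opening 11.4 mm).

>>> {"method": "apply_moves", "body": {"increments": [[[-2.9,0,-1.8],[0,0,0],0.5],[[-2.9,0,-1.8],[0,0,0],0.5],[[-2.9,0,-1.8],[0,0,0],0.5],[[-2.4,0,-1.5],[0,0,0],0.5],[[0,0,0],[0,0,0],0.5]]}}

```text
t: 19.82
eef_pos: [444.2, -150.7, 100.2]
tcp_rot: [-1.571, -0.007, -0.002]
ft_force: [-0.8, -0.4, -0.7]
opening: 0.123
```

```bash
python3 - <<'E'
from h import *
plan([443,-152,35.5],90,4)
E
```

```text
t 19.825 from [ 444.2 -150.7  100.2] az 89.9 turn 0.1 q6 -117.0
[[-0.04, 1.62, -0.03], [0.0, -0.0, 0.1]]
[[-0.04, 1.62, -0.03], [0.0, -0.0, 0.1]]
[[-0.04, 1.62, -0.03], [0.0, -0.0, 0.1]]
[[-0.03, 1.62, -0.03], [0.0, -0.0, 0.1]]
```

>>> {"method": "apply_moves", "body": {"increments": [[[0,2.0,0],[0,0,0],0.5],[[0,2.0,0],[0,0,0],0.5],[[0,1.6,0],[0,0,0],0.5],[[0,0.8,0],[0,0,0.2],0.5],[[0,0,0],[0,0,0],0.5]]}}

```text
t: 20.45
eef_pos: [448.1, -150.3, 33.8]
tcp_rot: [-1.572, -0.006, -0.002]
ft_force: [0.5, 0.1, -0.9]
opening: 0.118
```

```bash
python3 - <<'E'
from h import *
s=readout.state(); print(s['eef_pos'],s['opening'],s['ft_force'])
E
```

```text
[ 448.060436   -150.27059665   33.78816996] 0.11835053183491186 [ 0.53923275  0.0685944  -0.87990547]
```

>>> {"method": "apply_moves", "body": {"increments": [[[0,0,0],[0,0,0],0.5],[[0,0,0],[0,0,0],2.0],[[0,0,0],[0,0,0],4.0],[[0,0,0],[0,0,0],4.5],[[0,0,0],[0,0,0],4.5]]}}

```text
t: 21.08
eef_pos: [449.0, -150.3, 34.7]
tcp_rot: [-1.573, -0.008, -0.002]
ft_force: [0.2, -0.6, 0.5]
opening: 0.448
```

>>> {"method": "apply_moves", "body": {"increments": [[[0,-2,0],[0,0,0],4.5],[[0,-5,0],[0,0,0],4.5],[[0,-5,0],[0,0,0],5.0],[[0,-2,0],[0,0,0],5.0],[[0,0,0],[0,0,0],5.0]]}}

```text
t: 21.7
eef_pos: [447.5, -149.9, 178.7]
tcp_rot: [-1.573, -0.007, -0.002]
ft_force: [0.2, -0.2, -1.0]
opening: 0.526
```

```bash
python3 look.py w9.png knobscrew_mid tub; python3 -c "
from h import *
plan([442,139,150],17.2,7)"
```

```text
[ 447.21217997 -149.80714468  177.8775816 ]
knobscrew_mid 0.84 [ 446. -149.   39.] [388. 270.]
knobscrew_mid 0.81 [ 579. -172.   30.] [355. 453.]
tub 0.64 [ 449. -153.    0.] [381. 261.]
t 21.85 from [ 446.7 -149.6  176.6] az 89.9 turn -72.7 q6 -117.0
[[-0.08, 0.38, 4.12], [-0.0, 10.4, 0.0]]
[[-0.82, 0.38, 4.04], [-0.0, 10.4, 0.0]]
[[-1.53, 0.38, 3.83], [-0.0, 10.4, 0.0]]
[[-2.2, 0.38, 3.49], [-0.0, 10.4, 0.0]]
[[-2.79, 0.38, 3.04], [-0.0, 10.4, 0.0]]
[[-3.29, 0.38, 2.48], [-0.0, 10.4, 0.0]]
[[-3.69, 0.38, 1.85], [-0.0, 10.4, 0.0]]
```

View pics/w9.png

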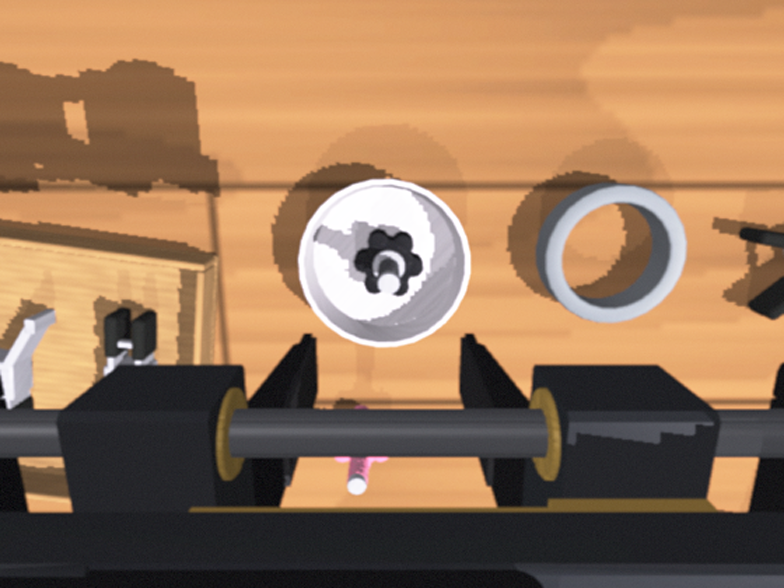

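The screw stands upright near the tub's centre (388,270). Now the shut clip at (443,140).

>>> {"method": "apply_moves", "body": {"increments": [[[0,0,4.1],[0,10.4,0],5.0],[[-0.8,0,4.0],[0,10.4,0],5.0],[[-1.5,0.2,3.8],[0,10.4,0],5.0],[[-2.2,0.4,3.5],[0,10.4,0],5.0],[[-2.8,0.4,3.0],[0,10.4,0],5.0]]}}

```text
t: 22.48
eef_pos: [444.3, 56.6, 160.4]
tcp_rot: [-1.575, 0.006, -0.928]
ft_force: [-0.1, 0.2, 0.4]
opening: 0.525
```

```bash
python3 -c "
from h import *
plan([442,139,130],17.2,3)"
```

```text
t 22.475 from [444.3  56.6 160.4] az 36.9 turn -19.7 q6 -38.0
[[-2.24, 1.02, 1.59], [0.1, 6.6, -0.1]]
[[-2.41, 1.02, 1.32], [0.1, 6.6, -0.1]]
[[-2.54, 1.02, 1.04], [0.1, 6.6, -0.1]]
```

>>> {"method": "apply_moves", "body": {"increments": [[[-2.2,1.0,1.6],[0,6.6,0],5.0],[[-2.4,1.0,1.3],[0,6.6,0],5.0],[[-2.0,1.0,0.8],[0,5.5,0],5.0],[[0,0,0],[0,0,0],5.0],[[0,0,0],[0,0,0],5.0]]}}

```text
t: 23.1
eef_pos: [439.4, 136.7, 123.8]
tcp_rot: [-1.587, 0.006, -1.261]
ft_force: [0.9, -0.0, 0.7]
opening: 0.528
```

```bash
python3 look.py w10.png clip_shut_1_mid; python3 -c "
from h import *
plan([442,139,5],17.2,4)"
```

```text
[439.38767636 136.54462742 123.85451795]
t 23.2 from [439.6 136.4 124.1] az 17.7 turn -0.5 q6 -9.0
[[-0.03, 2.98, 0.12], [0.2, 0.1, -0.1]]
[[-0.03, 2.98, 0.11], [0.2, 0.1, -0.1]]
[[-0.03, 2.98, 0.1], [0.2, 0.1, -0.1]]
[[-0.04, 2.98, 0.09], [0.2, 0.1, -0.1]]
```

View pics/w10.png

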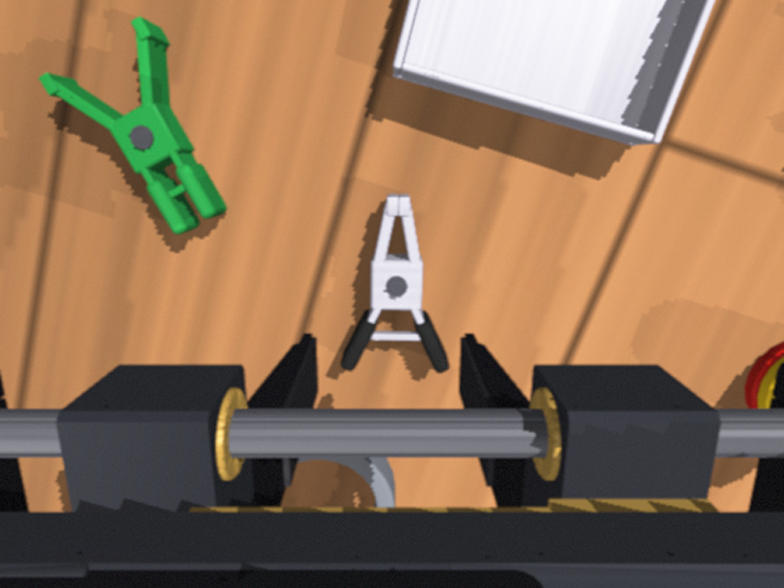

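The shut clip is aligned with the fingers (rivet at (396,287), jaw tip at (399,200)). The long tray's near short side runs (398,72) to (658,140).

```bash
python3 - <<'E'
from h import *
d=np.load('last.npz'); q=dict(W=d['W'],f=float(d['f']),cx=d['c'][0],cy=d['c'][1])
P=lambda u,v,z:pix2z(q,u/1.4,v/1.4,z)
a=P(396,287,24); print(a,P(399,200,20)-a)
b=P(398,72,30);c=P(658,140,30); print(b,c,np.degrees(np.arctan2(*(c-b)[1::-1])),np.linalg.norm(c-b))
plan([a[0],a[1],5],17.2,4)
E
```

```text
[441.27106908 141.96989204  24.        ] [-12.6859991   44.15441381  -4.        ]
[409.20886143 243.87443092  30.        ] [539.22504099 252.83320153  30.        ] 3.941737770860021 130.324466311621
t 23.2 from [439.6 136.4 124.1] az 17.7 turn -0.5 q6 -9.0
[[-0.1, 2.98, 0.13], [0.2, 0.1, -0.1]]
[[-0.11, 2.98, 0.12], [0.2, 0.1, -0.1]]
[[-0.11, 2.98, 0.11], [0.2, 0.1, -0.1]]
[[-0.12, 2.98, 0.09], [0.2, 0.1, -0.1]]
```

>>> {"method": "apply_moves", "body": {"increments": [[[-0.1,3.5,0.2],[0.2,0,-0.1],5.0],[[-0.2,3.5,0.1],[0.2,0,-0.1],5.0],[[-0.1,2.3,0.1],[0.2,0,-0.1],5.0],[[-0.1,0.8,0.1],[0.2,0,-0.1],5.0],[[0,0,0],[0,0,0],5.0]]}}

```text
t: 23.82
eef_pos: [444.1, 140.1, 22.4]
tcp_rot: [-1.567, -0.002, -1.263]
ft_force: [-0.7, 0.7, 0.4]
opening: 0.524
```

```bash
python3 - <<'E'
from h import *
plan([441.3,141.5,4.5],17,2)
E
```

```text
t 23.825 from [444.1 140.1  22.4] az 17.6 turn -0.6 q6 -8.0
[[-0.11, 0.9, -0.11], [-0.1, 0.3, 0.1]]
[[-0.11, 0.9, -0.11], [-0.1, 0.3, 0.1]]
```

>>> {"method": "apply_moves", "body": {"increments": [[[-0.1,1.2,-0.2],[0,0.3,0],5.0],[[-0.1,0.6,0],[0,0.2,0],5.0],[[0,0,0],[0,0,0],1.5],[[0,0,0],[0,0,0],1.5],[[0,0,0],[0,0,0],1.5]]}}

```text
t: 24.45
eef_pos: [442.5, 141.4, 5.1]
tcp_rot: [-1.564, -0.003, -1.272]
ft_force: [-0.3, -0.2, -1.0]
opening: 0.294
```

>>> {"method": "apply_moves", "body": {"increments": [[[0,0,0],[0,0,0],1.5],[[0,-2,0],[0,0,0],1.5],[[0,-4,0],[0,0,0],1.5],[[0,-3,0],[0,0,0],1.5],[[0,-1,0],[0,0,0],1.5]]}}

```text
t: 25.08
eef_pos: [441.2, 141.4, 107.3]
tcp_rot: [-1.566, -0.003, -1.272]
ft_force: [-0.0, 0.8, -0.3]
opening: 0.291
```

```bash
python3 - <<'E'
from h import *
plan([464,412,110],93.5,9)
E
```

```text
t 25.075 from [441.2 141.4 107.3] az 17.1 turn 76.4 q6 -7.0
[[-2.8, -0.03, 1.13], [-0.0, -8.5, 0.0]]
[[-2.6, -0.03, 1.53], [-0.0, -8.5, 0.0]]
[[-2.35, -0.03, 1.89], [-0.0, -8.5, 0.0]]
[[-2.04, -0.03, 2.22], [-0.0, -8.5, 0.0]]
[[-1.69, -0.03, 2.5], [-0.0, -8.5, 0.0]]
[[-1.31, -0.03, 2.72], [-0.0, -8.5, 0.0]]
[[-0.89, -0.03, 2.88], [-0.0, -8.5, 0.0]]
[[-0.45, -0.03, 2.98], [-0.0, -8.5, 0.0]]
[[-0.01, -0.03, 3.02], [-0.0, -8.5, 0.0]]
```

>>> {"method": "apply_moves", "body": {"increments": [[[-2.8,0,1.1],[0,-8.5,0],1.5],[[-2.6,0,1.5],[0,-8.5,0],1.5],[[-2.4,0,1.9],[0,-8.5,0],1.5],[[-2.0,0,2.2],[0,-8.5,0],1.5],[[-1.7,0,2.5],[0,-8.5,0],1.5]]}}

```text
t: 25.7
eef_pos: [451.8, 294.1, 104.6]
tcp_rot: [-1.571, -0.004, -0.511]
ft_force: [0.3, 0.1, -1.0]
opening: 0.294
```

>>> {"method": "apply_moves", "body": {"increments": [[[-1.3,0,2.7],[0,-8.5,0],1.5],[[-0.9,0,2.9],[0,-8.5,0],1.5],[[-0.4,0,3.0],[0,-8.5,0],1.5],[[0,0,2.4],[0,-7.5,0],1.5],[[0,0,0],[0,0,0],1.5]]}}

```text
t: 26.32
eef_pos: [456.9, 412.9, 98.2]
tcp_rot: [-1.577, 0.003, 0.087]
ft_force: [0.4, -0.5, -1.1]
opening: 0.292
```

```bash
python3 - <<'E'
from h import *
plan([464,412,30],93.5,4)
E
```

```text
t 26.325 from [456.9 412.9  98.2] az 95.0 turn -1.5 q6 -59.0
[[0.18, 1.7, -0.03], [0.1, 0.4, -0.0]]
[[0.18, 1.7, -0.03], [0.1, 0.4, -0.0]]
[[0.18, 1.7, -0.03], [0.1, 0.4, -0.0]]
[[0.18, 1.7, -0.03], [0.1, 0.4, -0.0]]
```

>>> {"method": "apply_moves", "body": {"increments": [[[0.2,1.8,0],[0.1,0.4,0],1.5],[[0.2,1.8,0],[0.1,0.4,0],1.5],[[0.2,1.7,0],[0.1,0.4,0],1.5],[[0.2,1.2,0],[0.1,0.3,0],1.5],[[0,0,0],[0,0,0],1.5]]}}

```text
t: 26.95
eef_pos: [464.6, 409.9, 26.0]
tcp_rot: [-1.572, 0.007, 0.051]
ft_force: [-0.6, 0.2, -0.8]
opening: 0.295
```

```bash
python3 - <<'E'
from h import *
plan([464,412,9.5],93.5,3)
E
```

```text
t 26.95 from [464.6 409.9  26. ] az 92.9 turn 0.6 q6 -58.0
[[-0.01, 0.55, 0.07], [0.0, -0.2, -0.1]]
[[-0.01, 0.55, 0.07], [0.0, -0.2, -0.1]]
[[-0.01, 0.55, 0.07], [0.0, -0.2, -0.1]]
```

>>> {"method": "apply_moves", "body": {"increments": [[[0,1.0,0.1],[0,-0.3,-0.2],1.5],[[0,0.6,0.1],[0,-0.3,-0.2],1.5],[[0,0.1,0],[0,0,0],1.5],[[0,0,0],[0,0,0],4.0],[[0,0,0],[0,0,0],4.2]]}}

```text
t: 27.58
eef_pos: [465.0, 412.6, 9.7]
tcp_rot: [-1.57, -0.003, 0.063]
ft_force: [-0.3, -0.1, 0.7]
opening: 0.424
```

>>> {"method": "apply_moves", "body": {"increments": [[[0,0,0],[0,0,0],4.2],[[0,-2,0],[0,0,0],4.2],[[0,-5,0],[0,0,0],4.2],[[0,-5,0],[0,0,0],5.0],[[0,-3,0],[0,0,0],5.0]]}}

```text
t: 28.2
eef_pos: [463.9, 412.2, 166.4]
tcp_rot: [-1.571, -0.002, 0.063]
ft_force: [0.5, -0.4, -0.1]
opening: 0.521
```

```bash
python3 - <<'E'
from h import *
p=cam('wrist')
print([(n['confidence'],tow(p,n['point']).round(0)) for n in nets.mark_of(p,'clip_shut_1_mid')])
d=np.load('last.npz')
# shut_1 from w5 view was at pixel (413,41), tip (465,122): recover its pose with that camera pose
from scipy.spatial.transform import Rotation as R
T=np.eye(4);T[:3,:3]=R.from_euler('xyz',[-1.607,.013,-1.599]).as_matrix();T[:3,3]=[684.06,-123.33,120.48]
q=dict(W=T@np.array(p['mount']),f=p['f'],cx=p['cx'],cy=p['cy'])
a=pix2z(q,413/1.4,41/1.4,24);b=pix2z(q,463/1.4,123/1.4,20);v=b-a
print('shut1',a,np.degrees(np.arctan2(v[1],v[0])),np.linalg.norm(v))
for az in (45,135,225): pass
plan([693,3,150],np.degrees(np.arctan2(v[1],v[0]))+90,14)
E
```

```text
[]
shut1 [6.97772554e+02 5.36180054e-01 2.40000000e+01] -57.122324374196396 44.93379921269411
t 28.3 from [464.8 412.9 167.6] az 93.6 turn -60.7 q6 -58.0
[[1.44, 0.13, -3.02], [-0.0, 4.3, 0.0]]
[[1.67, 0.13, -2.91], [-0.0, 4.3, 0.0]]
[[1.88, 0.13, -2.77], [-0.0, 4.3, 0.0]]
[[2.09, 0.13, -2.62], [-0.0, 4.3, 0.0]]
[[2.28, 0.13, -2.46], [-0.0, 4.3, 0.0]]
[[2.46, 0.13, -2.28], [-0.0, 4.3, 0.0]]
[[2.62, 0.13, -2.08], [-0.0, 4.3, 0.0]]
[[2.77, 0.13, -1.88], [-0.0, 4.3, 0.0]]
[[2.91, 0.13, -1.66], [-0.0, 4.3, 0.0]]
[[3.03, 0.13, -1.44], [-0.0, 4.3, 0.0]]
[[3.13, 0.13, -1.21], [-0.0, 4.3, 0.0]]
[[3.21, 0.13, -0.97], [-0.0, 4.3, 0.0]]
[[3.27, 0.13, -0.72], [-0.0, 4.3, 0.0]]
[[3.32, 0.13, -0.47], [-0.0, 4.3, 0.0]]
```

```bash
python3 - <<'E'
from h import *
plan([690,5,160],33,10)
E
```

```text
t 28.3 from [464.8 412.9 167.6] az 93.6 turn -60.6 q6 -58.0
[[1.99, 0.08, -4.21], [-0.0, 6.1, 0.0]]
[[2.43, 0.08, -3.98], [-0.0, 6.1, 0.0]]
[[2.83, 0.08, -3.7], [-0.0, 6.1, 0.0]]
[[3.21, 0.08, -3.38], [-0.0, 6.1, 0.0]]
[[3.55, 0.08, -3.02], [-0.0, 6.1, 0.0]]
[[3.84, 0.08, -2.63], [-0.0, 6.1, 0.0]]
[[4.1, 0.08, -2.21], [-0.0, 6.1, 0.0]]
[[4.31, 0.08, -1.77], [-0.0, 6.1, 0.0]]
[[4.47, 0.08, -1.3], [-0.0, 6.1, 0.0]]
[[4.59, 0.08, -0.82], [-0.0, 6.1, 0.0]]
```

>>> {"method": "apply_moves", "body": {"increments": [[[2.0,0,-4.2],[0,6.1,0],5.0],[[2.4,0,-4.0],[0,6.1,0],5.0],[[2.8,0,-3.7],[0,6.1,0],5.0],[[3.2,0,-3.4],[0,6.1,0],5.0],[[3.6,0,-3.0],[0,6.1,0],5.0]]}}

```text
t: 28.92
eef_pos: [576.7, 204.6, 170.1]
tcp_rot: [-1.565, -0.004, -0.48]
ft_force: [0.2, 0.4, -0.3]
opening: 0.528
```

>>> {"method": "apply_moves", "body": {"increments": [[[3.8,0,-2.6],[0,6.1,0],5.0],[[4.1,0,-2.2],[0,6.1,0],5.0],[[4.3,0,-1.8],[0,6.1,0],5.0],[[4.4,0,-1.3],[0,6.1,0],5.0],[[3.0,0,-0.6],[0,5,0],5.0]]}}

```text
t: 29.55
eef_pos: [677.4, 5.0, 170.8]
tcp_rot: [-1.565, 0.0, -1.013]
ft_force: [-0.3, 0.0, -0.2]
opening: 0.522
```

>>> {"method": "apply_moves", "body": {"increments": [[[0,0,0],[0,0,0],5.0],[[0,0,0],[0,0,0],5.0],[[0,0,0],[0,0,0],5.0],[[0,0,0],[0,0,0],5.0],[[0,0,0],[0,0,0],5.0]]}}

```text
t: 30.18
eef_pos: [676.3, 6.0, 170.9]
tcp_rot: [-1.566, 0.001, -1.01]
ft_force: [0.3, 0.1, -0.1]
opening: 0.527
```

```bash
python3 look.py w11.png clip_shut_1_mid; python3 -c "
from h import *
plan([697,3,5],33,4)"
```

```text
[676.26596529   6.02876248 170.90810143]
clip_shut_1_mid 0.87 [697.   6.  12.] [411. 287.]
t 30.275 from [676.3   5.8 170.9] az 32.1 turn 0.9 q6 -37.0
[[0.34, 4.15, 0.38], [-0.1, -0.2, -0.0]]
[[0.34, 4.15, 0.38], [-0.1, -0.2, -0.0]]
[[0.34, 4.15, 0.39], [-0.1, -0.2, -0.0]]
[[0.34, 4.15, 0.39], [-0.1, -0.2, -0.0]]
```

View pics/w11.png

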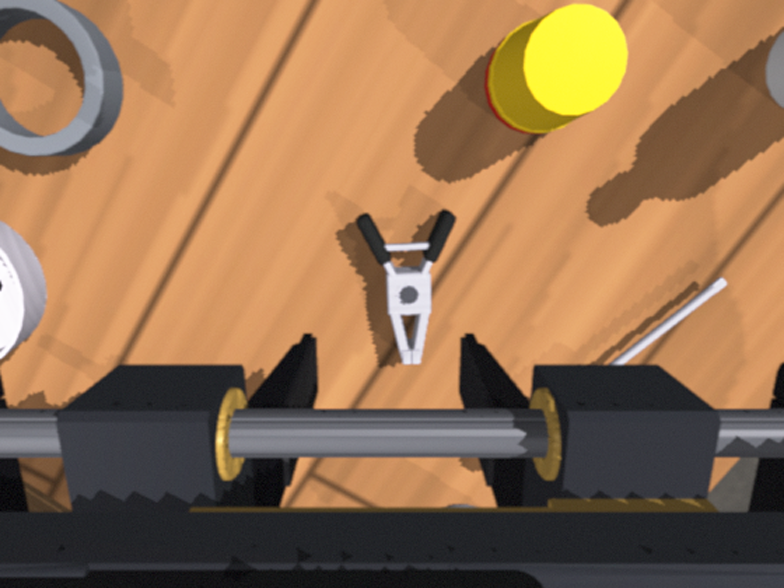

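The shut clip is at (408,294) with jaw tips at (412,358). The beakers and screwdriver are clear of the fingers.

```bash
python3 - <<'E'
from h import *
d=np.load('last.npz'); q=dict(W=d['W'],f=float(d['f']),cx=d['c'][0],cy=d['c'][1])
P=lambda u,v,z:pix2z(q,u/1.4,v/1.4,z)
a=P(408,294,24);h=P(406.5,225,20);j=P(412,359,20);v=j-h;az=np.degrees(np.arctan2(v[1],v[0]))
print(a,az,np.linalg.norm(v)); plan([a[0],a[1],5],az+90,4)
E
```

```text
[695.44256926   2.92393355  24.        ] -55.02537005902575 89.13264601229493
t 30.275 from [676.3   5.8 170.9] az 32.1 turn 2.9 q6 -37.0
[[0.32, 4.15, 0.35], [-0.1, -0.7, -0.0]]
[[0.32, 4.15, 0.35], [-0.1, -0.7, -0.0]]
[[0.33, 4.15, 0.35], [-0.1, -0.7, -0.0]]
[[0.33, 4.15, 0.35], [-0.1, -0.7, -0.0]]
```

>>> {"method": "apply_moves", "body": {"increments": [[[0.4,4.2,0.4],[0,-0.8,0],5.0],[[0.4,4.2,0.4],[0,-0.8,0],5.0],[[0.3,4.0,0.3],[0,-0.7,0],5.0],[[0.2,1.8,0.2],[0,-0.6,0],5.0],[[0,0,0],[0,0,0],5.0]]}}

```text
t: 30.9
eef_pos: [696.8, 2.9, 27.1]
tcp_rot: [-1.563, -0.002, -0.957]
ft_force: [-0.2, -0.0, 0.4]
opening: 0.525
```

```bash
python3 - <<'E'
from h import *
plan([695.5,3,4.5],35,2)
E
```

```text
t 30.9 from [696.8   2.9  27.1] az 35.1 turn -0.1 q6 -41.0
[[-0.04, 1.13, -0.06], [-0.2, 0.1, 0.0]]
[[-0.04, 1.13, -0.05], [-0.2, 0.1, 0.0]]
```

>>> {"method": "apply_moves", "body": {"increments": [[[0,1.5,-0.1],[-0.2,0,0],5.0],[[-0.1,0.8,0],[-0.2,0,0],5.0],[[0,0,0],[0,0,0],1.5],[[0,0,0],[0,0,0],1.5],[[0,0,0],[0,0,0],1.5]]}}

```text
t: 31.52
eef_pos: [697.1, 3.2, 6.7]
tcp_rot: [-1.566, -0.005, -0.958]
ft_force: [-0.1, -0.3, -1.4]
opening: 0.292
```

>>> {"method": "apply_moves", "body": {"increments": [[[0,0,0],[0,0,0],1.5],[[0,-2,0],[0,0,0],1.5],[[0,-5,0],[0,0,0],1.5],[[0,-5,0],[0,0,0],1.5],[[0,-2,0],[0,0,0],1.5]]}}

```text
t: 32.15
eef_pos: [695.6, 3.4, 153.7]
tcp_rot: [-1.567, -0.004, -0.958]
ft_force: [-0.7, -0.7, -0.6]
opening: 0.291
```

```bash
python3 - <<'E'
from h import *
plan([470,311,140],93.5,10)
E
```

```text
t 32.15 from [695.6   3.4 153.7] az 35.1 turn 58.4 q6 -40.0
[[-3.81, 0.12, -0.08], [-0.0, -5.8, 0.0]]
[[-3.8, 0.12, 0.31], [-0.0, -5.8, 0.0]]
[[-3.75, 0.12, 0.7], [-0.0, -5.8, 0.0]]
[[-3.66, 0.13, 1.08], [-0.0, -5.8, 0.0]]
[[-3.53, 0.13, 1.44], [-0.0, -5.8, 0.0]]
[[-3.37, 0.13, 1.79], [-0.0, -5.8, 0.0]]
[[-3.17, 0.13, 2.13], [-0.0, -5.8, 0.0]]
[[-2.93, 0.13, 2.44], [-0.0, -5.8, 0.0]]
[[-2.67, 0.13, 2.72], [-0.0, -5.8, 0.0]]
[[-2.38, 0.14, 2.98], [-0.0, -5.8, 0.0]]
```

>>> {"method": "apply_moves", "body": {"increments": [[[-3.8,0,-0.1],[0,-5.8,0],1.5],[[-3.8,0,0.3],[0,-5.8,0],1.5],[[-3.8,0,0.7],[0,-5.8,0],1.5],[[-3.7,0,1.1],[0,-5.8,0],1.5],[[-3.5,0,1.4],[0,-5.8,0],1.5]]}}

```text
t: 32.78
eef_pos: [580.7, 158.8, 162.5]
tcp_rot: [-1.564, -0.017, -0.44]
ft_force: [-0.1, 0.5, -2.3]
opening: 0.294
```

>>> {"method": "apply_moves", "body": {"increments": [[[-3.4,0,1.8],[0,-5.8,0],1.5],[[-3.2,0,2.1],[0,-5.8,0],1.5],[[-2.9,0,2.4],[0,-5.8,0],1.5],[[-2.5,0,2.5],[0,-5.8,0],1.5],[[-1.2,0,1.5],[0,-5,0],1.5]]}}

```text
t: 33.4
eef_pos: [474.2, 298.3, 168.0]
tcp_rot: [-1.571, -0.026, 0.07]
ft_force: [0.5, 0.8, -0.7]
opening: 0.292
```

```bash
python3 - <<'E'
from h import *
plan([470,311,30],93.5,4)
E
```

```text
t 33.4 from [474.2 298.3 168. ] az 94.0 turn -0.5 q6 -68.0
[[-0.17, 3.45, 0.32], [-0.0, 0.1, 0.4]]
[[-0.15, 3.45, 0.32], [-0.0, 0.1, 0.4]]
[[-0.13, 3.45, 0.32], [-0.0, 0.1, 0.4]]
[[-0.11, 3.45, 0.32], [-0.0, 0.1, 0.4]]
```

>>> {"method": "apply_moves", "body": {"increments": [[[-0.2,3.6,0.4],[0,0.1,0.4],1.5],[[-0.2,3.6,0.4],[0,0.1,0.4],1.5],[[-0.2,3.4,0.3],[0,0.1,0.4],1.5],[[0,2.0,0.2],[0,0.1,0.3],1.5],[[0,0,0],[0,0,0],1.5]]}}

```text
t: 34.02
eef_pos: [470.7, 314.4, 46.2]
tcp_rot: [-1.567, -0.009, 0.067]
ft_force: [-0.6, 0.1, -1.3]
opening: 0.292
```

```bash
python3 - <<'E'
from h import *
plan([470,311,10],93.5,2)
E
```

```text
t 34.025 from [470.7 314.4  46.2] az 93.9 turn -0.4 q6 -67.0
[[-0.06, 1.81, -0.18], [-0.1, 0.2, 0.2]]
[[-0.05, 1.81, -0.17], [-0.1, 0.2, 0.2]]
```

>>> {"method": "apply_moves", "body": {"increments": [[[-0.1,1.6,-0.2],[-0.1,0,0.2],1.5],[[0,1.3,-0.1],[0,0,0.2],1.5],[[0,0.6,0],[0,0,0],1.5],[[0,0.1,0],[0,0,0],1.5],[[0,0,0],[0,0,0],1.5]]}}

```text
t: 34.65
eef_pos: [471.6, 311.6, 10.7]
tcp_rot: [-1.567, -0.005, 0.067]
ft_force: [-0.0, 0.7, -1.9]
opening: 0.296
```

>>> {"method": "apply_moves", "body": {"increments": [[[0,0,0],[0,0,0],3.0],[[0,0,0],[0,0,0],4.0],[[0,0,0],[0,0,0],4.2],[[0,-1,0],[0,0,0],4.2],[[0,-4,0],[0,0,0],4.2]]}}

```text
t: 35.28
eef_pos: [470.7, 311.1, 61.0]
tcp_rot: [-1.568, -0.002, 0.067]
ft_force: [-0.1, -0.6, 0.2]
opening: 0.44
```

>>> {"method": "apply_moves", "body": {"increments": [[[0,-5,0],[0,0,0],4.2],[[0,-5,0],[0,0,0],5],[[0,-3,0],[0,0,0],5],[[0,0,0],[0,0,0],5],[[0,0,0],[0,0,0],5]]}}

```text
t: 35.9
eef_pos: [470.3, 310.7, 200.0]
tcp_rot: [-1.566, -0.008, 0.067]
ft_force: [-0.0, -0.0, -0.2]
opening: 0.528
```

```bash
python3 - <<'E'
from h import *
s=readout.state(); print(s['eef_pos'],s['opening'])
a=cam('wrist'); im=cv2.resize(cam('top')['img'][120:270,80:480],(800,300)); 
c=np.vstack([cv2.resize(a['img'][:330],(509,300))]); c=np.hstack([c,np.zeros((300,291,3),np.uint8)])
cv2.imwrite('pics/fin.png',cv2.cvtColor(np.vstack([c,im]),cv2.COLOR_RGB2BGR))
for k in ['top','scene']:
    p=cam(k)
    for n in ['clip_shut_1_mid','clip_open_1_mid','knobscrew_mid','beakers_mid','tape_mid']:
        print(k,n,[(round(e['confidence'],2),tow(p,e['point']).round(0).tolist()) for e in nets.mark_of(p,n) if e['confidence']>.3])
E
```

```text
[470.2764489  310.65536009 199.97575923] 0.5281270717976726
top clip_shut_1_mid [(0.41, [468.0, 309.0, 17.0])]
top clip_open_1_mid [(0.93, [528.0, -331.0, 18.0]), (0.64, [439.0, -3.0, 13.0]), (0.6, [663.0, 327.0, 11.0]), (0.52, [291.0, 175.0, 14.0])]
top knobscrew_mid [(0.74, [443.0, -153.0, 36.0]), (0.71, [574.0, -169.0, 35.0])]
top beakers_mid [(0.82, [690.0, 153.0, 37.0]), (0.42, [526.0, -374.0, 1.0])]
top tape_mid [(0.94, [439.0, -3.0, 15.0])]
scene clip_shut_1_mid [(0.86, [471.0, 312.0, 17.0])]
scene clip_open_1_mid [(0.95, [523.0, -331.0, 19.0]), (0.95, [292.0, 176.0, 8.0]), (0.83, [658.0, 332.0, 14.0])]
scene knobscrew_mid [(0.88, [576.0, -168.0, 37.0]), (0.55, [445.0, -150.0, 32.0])]
scene beakers_mid [(0.82, [689.0, 149.0, 35.0])]
scene tape_mid [(0.71, [438.0, -2.0, 16.0])]
```

View pics/fin.png

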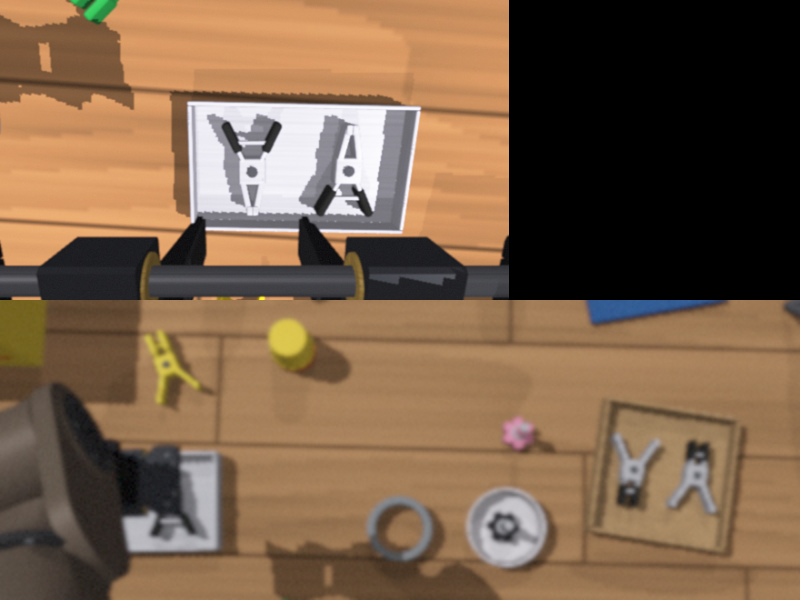

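All five items are in place: two shut clips in the long tray (wrist view, rivets at (252,171) and (348,171)), two open clips in the square tray, and the screw upright in the tub. The gripper is clear, so I'm handing in.

```bash
python3 -c "
from cell import env
print(env.job_done())"
```

```text
the job is handed in; nothing more can be done
None
```

The job is done and handed in after about 36 s of robot time. Both shut clips lie in the long steel tray, both open clips lie in the square cardboard tray, and the black star-knob screw stands stud up in the round tub.

**Checks that agreed:**
- The last pictures show each pair of clips flat and side by side, off the rims. The screw stands near the tub's centre, and the gripper was raised clear with nothing in it.
- The networks put one shut clip and one open clip at floor height, 17–19 mm, and the screw at 32–39 mm.
- The beakers and tape were found within about 4 mm of where they started, which is within measuring error.
- No force reading was above about 3 N.

**Checks that failed or disagreed:**
- The networks missed the second clip in each tray at the end, so I confirmed those two only by picture and by the gripper's position at release.
- The networks once called an open clip shut, and in the last top view took the tape for an open clip. I went by the pictures in both cases.

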